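Unhook a template and clamp it in the vise

ROBOT

A 7-joint arm with a two-finger parallel gripper is mounted at the origin on the work surface. World frame = base frame: x ahead of the robot, y to its left, z up, the work surface at z = 0. Lengths are in m, angles in rad, forces in N, time in s.
With the tool pointing down it reaches from about 0.425 to 0.875 m from the base axis. Payload 4.7 kg.
Tool frame: the origin (TCP) lies midway between the tips of the shut fingers; the grasp point (between the pads) lies 19 mm behind it; z points along the fingers, y is the direction in which the jaws open and shut (so a half turn about z gives the same grasp; the last joint's range is limited). The gripper opens to 87 mm and grips with 3 to 60 N. Pads are 19 mm wide; open, the fingers measure 117 mm over their backs; the gripper's body (75 mm by 190 mm) begins 51 mm behind the grasp point.
Start: joints at [-1.283, 0.321, -0.07, 1.45, 0.023, 1.371, -0.057], TCP at [0.176, 0.626, 0.223] pointing down, gripper open.
Joint ranges: [-2.86, 2.86], [-0.3, 2.09], [-1.38, 1.24], [0.06, 2.45], [-1.56, 4.7], [0.09, 2.05], [-2.69, 2.69]. Speed limits (rad/s): [2.57, 2.57, 3.14, 3.14, 3.14, 3.14, 3.14].

INTERFACE

Orientations are given as a rotation vector (axis times angle).
In Python, from bench import monitor, eyes, order gives the robot as it stands. The module is installed in compiled form; this text tells all that it offers.
- The arm moves only by the shell command python3 -m pendant 'ROWS' [FORCE]. ROWS is JSON, a list of rows, each a list of 3 entries, a list of its own where there are three numbers: the turn, a rotation vector about the tool's x, y, z in degrees, then the shift along the tool's x, y, z in m, then the gripper command: -1 is fully open, 1 is shut, values between are in proportion. In form: [[[rx, ry, rz], [tx, ty, tz], hand], ...]. A call has 1 to 8 rows; each row shifts and turns the commanded pose from where the row before left it, along the tool's axes as they then stand; what a row does not reach is not made up. A row lasts 1/8 s, in which the tool goes at most 62.5 mm and 10.7 degrees, less where a joint would pass 70% of its speed; a pose out of reach is approached as far as the arm can. A call is refused whole if a number of a shift passes 0.0625 or a number of a turn 10.7, either way. A call with a gripper value outside its range is refused whole. The fingers move at their own pace and stop on an object; FORCE is the grip in N (left out, the last holds). Time passes only in rows, so rows that do not move let the fingers close. It gives the time, the measured TCP pose, the force and the opening at its end, in the units of the state.
- monitor.get_state(): the state, without advancing time (a new reading comes with each control period).
- eyes.get_image(name): name is "side" or "top"; returns a dict with "color" (480x640x3 uint8, red, green, blue), "range_z" (480x640 float32, m along the optical axis (not along the pixel's ray), 0 where there is no reading), "fx", "fy", "cx", "cy" (pixels), "world_to_cam" (4x4, takes a point from world to camera coordinates). Camera axes: x right, y up, looking along -z (the intrinsics and any distortion apply to the point x, -y, -z); pixel columns grow to the right and rows downward; lengths in m; the calibration is good to about 2 mm. A picture is of the moment at which its call begins.
- order.close_job(): hands the job in, once; it reports no verdict.
The state is a dict: "time": time; "joint_positions": joint angles; "qd": joint speeds; "joint_torque": joint torques, N m; "position": TCP position; "tool_rot": TCP orientation; "ft_force": force on the tool from outside, world axes, zero at the start; "torque": the same for the moment, N m; "grip_width": opening from 0.0 (shut) to 1.0 (fully open).
Only numpy, scipy, OpenCV 4.12 (cv2) and the standard library are available. Lean on these libraries where they do the work, as an engineer would, in place of code of your own. Each camera call takes 0.05 s, during which the arm holds its last target.

TASK

Take the plain broad rectangular template off its peg on the template rack, easing it up and over the upturned tip without forcing it. Lower it, hole end up, until it stands on the bed of the vise between the jaws (within their width), then turn the vise's crank to close the jaw on it until it is held firmly, without crushing the wood, and let go. Leave the other templates hanging and the other things on the bench where they are.

Things in the scene. Friction and masses are not known exactly. Their poses are not given: they have to be found in the camera images.
- template: the template to take: plain rectangle of pale beech 56 mm wide, 110 mm high, 12 mm thick, some 60 g, hanging upright on one of the rack's pegs (which one varies). Origin at the centre of its lower end face; x through its thickness, y across its width, z up, to the end with the hole. A 20 mm round hole goes through it along x, centred 72 mm above the lower end; 28 mm of solid wood stand above it.
- template_hole (a point): centre of the template's hole, in the middle of its thickness
- rack: fixed rack: upright plywood board 360 mm wide, 250 mm high, on two feet. Origin on the bench under the middle of the board's front face; x into the board, y along it, z up. Three 6 mm steel wire pegs at y = -90, 0 and 90 mm stick out along -x, level, centre line 200 mm above the bench, for 110 mm, and end in upturned tips. Templates hang 55 to 75 mm out, the hole's upper edge on the peg.
- peg_bend (a point): on the centre line of the rack's middle peg, 110 mm out from the board, where the level part ends; the other two pegs are alike. From here the straight tip rises outwards at 55 degrees to the level.
- peg_tip (a point): end of the middle peg's tip, 126 mm out and 223 mm above the bench. The thick template cannot pass the tip upright: its top must lean back towards the board by about 25 to 30 degrees as its hole rounds the bend, and it must rise along with the tip until the hole is clear.
- slat: another template, to be left hanging: a slim strip 30 mm wide and 150 mm high, 12 mm thick, same hole
- tee: another template, to be left hanging: an upside-down T, 34 mm wide above and 74 mm wide at the foot, 110 mm high, 12 mm thick, same hole
- vise: fixed machine vise bolted on a wooden board. Origin on the bench, below the middle of the fixed jaw's clamping face; x = along the screw, from the crank towards the fixed jaw; y = along the jaws; z up. The flat bed is 60 mm above the bench, the jaws are 100 mm wide (y from -50 to 50 mm) and reach 105 mm above the bench; the fixed jaw's clamping face is at x = 0, the moving jaw is on its -x side.
- jaw: the vise's moving jaw. Origin at the middle of its clamping face, at bed level; it slides along the vise's x. The gap between the jaws is 18 to 26 mm at the start. Only the screw moves it: 8 mm for one full turn of the crank, so 3/4 to 1 3/4 turns to reach a 12 mm workpiece, then 1/20 to 1/10 turn to tighten. 50 to 300 N at the jaw is a firm hold; over 600 N crushes the wood.
- screw_axis (a point): fixed point on the screw's axis, 222 mm from the fixed jaw's face on the crank's side, 80 mm above the bench: centre of the circle on which crank_grip moves. The axis is along the vise's x. To close the jaw turn clockwise as seen from the crank's end (a positive turn about the vise's x: the grip goes from the top towards the vise's -y). The crank does not move along the axis.
- crank_grip (a point): middle of the crank's hand grip: black cylinder 18 mm thick, 54 mm long, parallel to the axis, 40 mm from it, sticking out away from the vise, free to spin on its pin; it starts anywhere on its upright circle. Idle it takes 4 N at the grip to turn (6 N if fast); once the jaw presses on the work, 1 N more per 30 N at the jaw: 7 to 12 N is firm, over 20 N crushes the wood. It stays where left.
- mallet: a rubber mallet lying on the bench to the right of the vise, head 64 mm thick; leave it where it is
- half_lap: a 44 x 44 mm length of pale timber with a half-lap cut in one end, on the bench beyond the vise; leave it where it is
- try_square: a try square lying flat, wooden stock and steel blade; leave it where it is
- bevel: a sliding bevel lying flat, yellow stock and steel blade; leave it where it is
- gauge: a wooden marking gauge, 52 mm high, 200 mm long; leave it where it is
Not all that is in view belongs to the job. Leave any blue or red look-alike of the template alone.

How it is judged:
By the outcome, as a careful person would: the job done as asked, in the order asked, and still so for the second after the job is handed in, with the robot touching nothing.
It also fails if it takes over 72 s, if anything falls off the work surface, if the arm or the gripper's body presses on something with over 40 N, if the wrist force passes 120 N, or if a joint passes its speed limit or range.

## Working session

There is one attempt and no reset: what is moved stays moved. The work goes in short steps, Python scripts to look and compute and a shell command to move; the robot and the scene stay as the last step left them, time stands still between calls to the robot, and variables do not carry over. Pictures are saved under pics/ and viewed, and the job is handed in when it is done.

```bash
ls; mkdir -p pics; python3 - <<'E'
from bench import monitor, eyes
import cv2, numpy as np
s=monitor.get_state()
for k in s: print(k, np.round(s[k],3))
for n in ("side","top"):
    d=eyes.get_image(n); cv2.imwrite(f"pics/{n}0.png",d["color"][:,:,::-1])
    np.savez(f"{n}0.npz",**d)
    print(n,[k for k in d],d["fx"],d["fy"],d["cx"],d["cy"]); print(np.round(d["world_to_cam"],4))
E
```

```text
pics
time 0.0
joint_positions [-1.283  0.322 -0.07   1.452  0.023  1.371 -0.057]
qd [ 0.001 -0.001  0.002 -0.    -0.     0.001 -0.   ]
joint_torque [ 1.0000e-03 -4.9130e+01 -4.0300e-01 -3.1251e+01 -6.4000e-02  4.4000e-02
  0.0000e+00]
position [0.176 0.625 0.221]
tool_rot [-4.290e-01 -3.112e+00  3.000e-03]
ft_force [-0.315  0.385  0.221]
torque [ 0.018  0.02  -0.024]
grip_width 0.997
side ['color', 'range_z', 'fx', 'fy', 'cx', 'cy', 'world_to_cam'] 512.0167216361506 512.0167216361506 324.85872897026474 251.64514135137867
[[ 0.9894 -0.1436  0.0222 -0.5604]
 [ 0.071   0.6114  0.7881 -0.1402]
 [-0.1268 -0.7782  0.6151 -1.2584]
 [ 0.      0.      0.      1.    ]]
top ['color', 'range_z', 'fx', 'fy', 'cx', 'cy', 'world_to_cam'] 567.9095476895619 567.9095476895619 317.7553775864356 234.0182293280784
[[-0.0678 -0.9977  0.0046 -0.0125]
 [ 0.9761 -0.0654  0.207  -0.5795]
 [-0.2062  0.0185  0.9783 -1.3467]
 [ 0.      0.      0.      1.    ]]
```

View pics/side0.png

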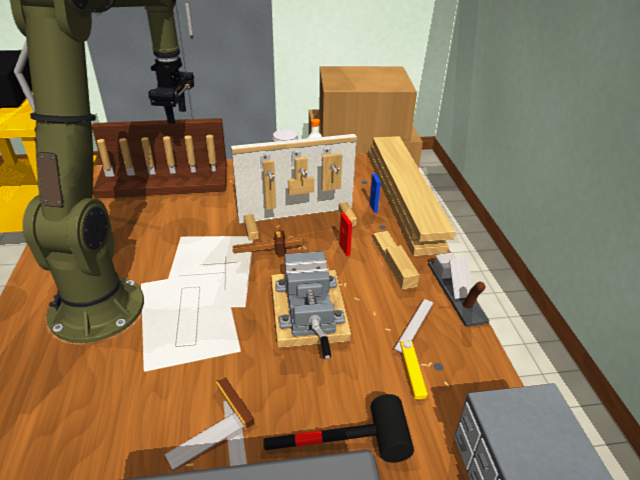

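View pics/top0.png

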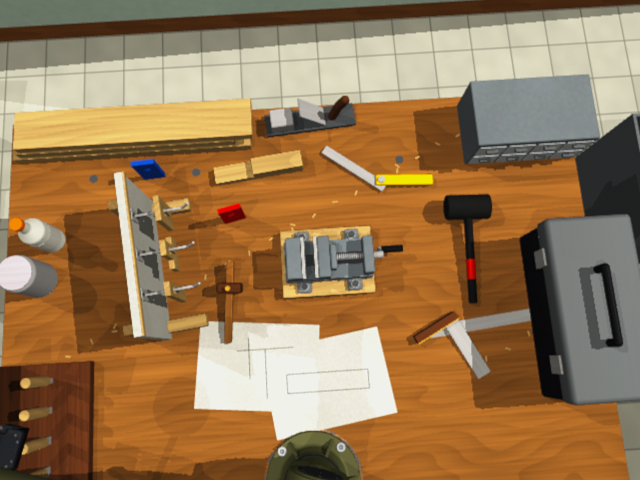

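The candidates in the side view are the three hung ones at (269,185) slim, (301,177) T-shaped and (331,172) broad, plus the blue (375,193) and red (345,232) look-alikes. The broad pale one at (331,172) fits the description, so I'll check it in a crop.

```bash
cat > h.py <<'E'
import numpy as np, cv2
from scipy.spatial.transform import Rotation as R
def load(n): return dict(np.load(n))
def world(d,u,v,z=None):
    u=np.asarray(u,float);v=np.asarray(v,float)
    if z is None: z=d["range_z"][v.astype(int),u.astype(int)]
    pc=np.stack([(u-d["cx"])/d["fx"]*z,-(v-d["cy"])/d["fy"]*z,-z,np.ones_like(z)],-1)
    return (pc@np.linalg.inv(d["world_to_cam"]).T)[...,:3]
def cloud(d):
    v,u=np.mgrid[0:480,0:640]; return world(d,u,v)
def proj(d,p):
    p=np.atleast_2d(p); c=np.c_[p,np.ones(len(p))]@d["world_to_cam"].T
    return np.c_[d["cx"]+d["fx"]*c[:,0]/-c[:,2], d["cy"]-d["fy"]*c[:,1]/-c[:,2]]
def crop(d,u0,u1,v0,v1,k,fn):
    cv2.imwrite(fn,cv2.resize(d["color"][v0:v1,u0:u1,::-1],None,fx=k,fy=k,interpolation=cv2.INTER_CUBIC))
E
python3 - <<'E'
from h import *
d=load("side0.npz"); crop(d,225,385,130,250,5,"pics/c1.png")
crop(d,265,355,245,365,5,"pics/c2.png")
t=load("top0.npz"); crop(t,100,260,160,350,4,"pics/c3.png"); crop(t,270,410,215,305,5,"pics/c4.png")
E
```

```text
(no output)
```

View pics/c1.png

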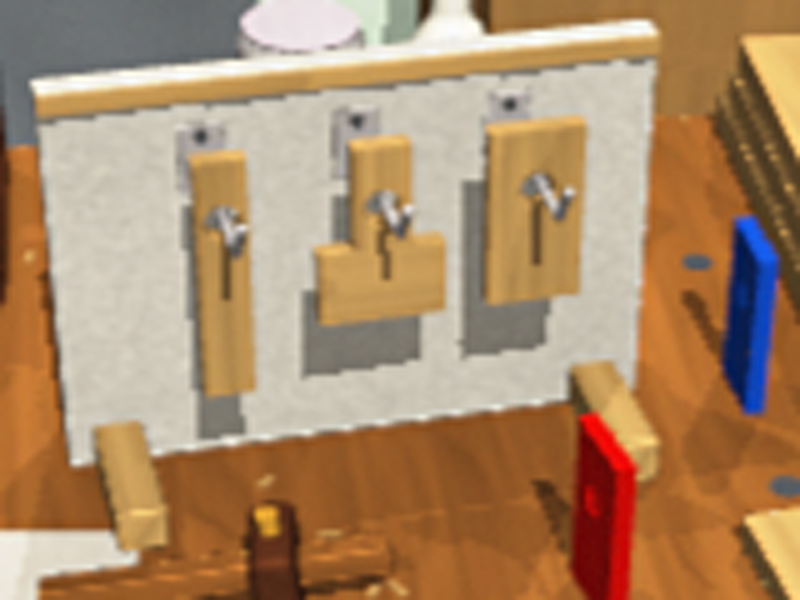

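View pics/c2.png

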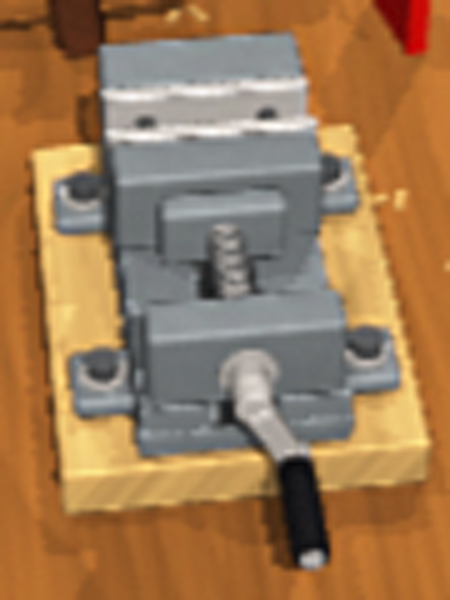

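View pics/c3.png

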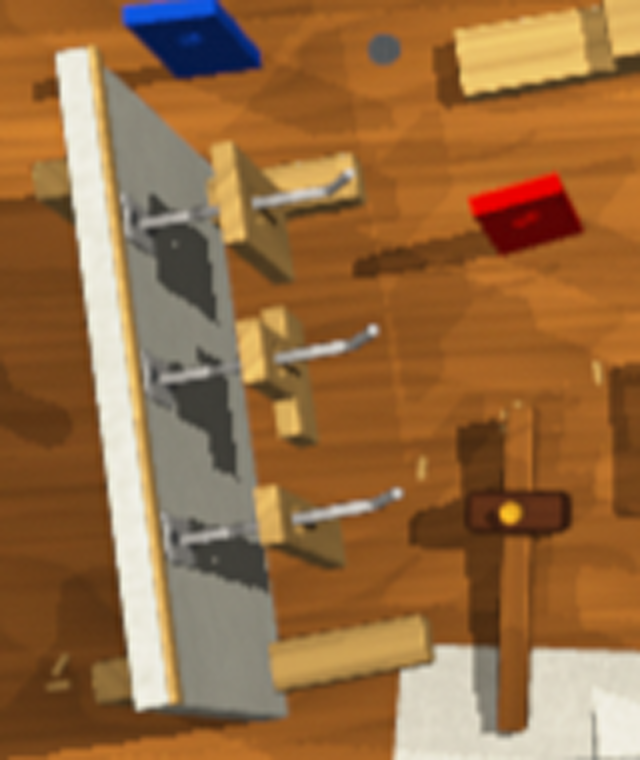

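View pics/c4.png

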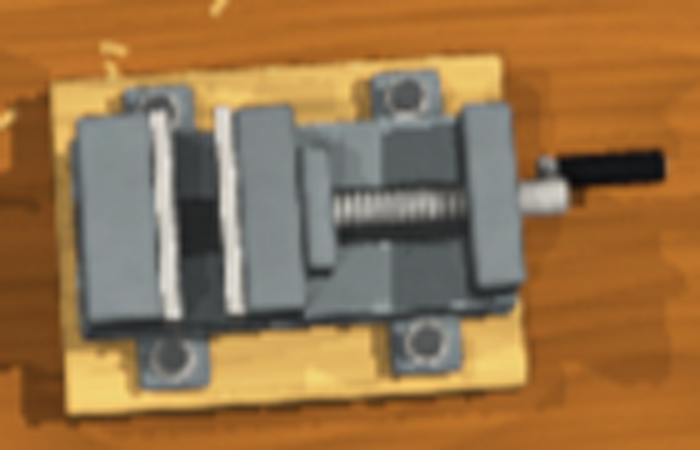

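The crop confirms it: the plain broad rectangle hangs on the right-hand peg (side px ~(331,172)). The slim slat is at left and the T in the middle. The red and blue pieces stand on the bench. Next I'll measure the frames.

```bash
cat > m1.py <<'E'
from h import *
s=load("side0.npz"); t=load("top0.npz")
cs=cloud(s); ct=cloud(t)
# white board front in side
def plane(P,thr=0.003,it=300):
    rng=np.random.default_rng(0);best=None
    for _ in range(it):
        a=P[rng.choice(len(P),3,replace=False)]; n=np.cross(a[1]-a[0],a[2]-a[0]); l=np.linalg.norm(n)
        if l<1e-9: continue
        n/=l; m=abs((P-a[0])@n)<thr
        if best is None or m.sum()>best.sum(): best=m
    Q=P[best]; c=Q.mean(0); n=np.linalg.svd(Q-c,full_matrices=False)[2][2]
    return c,n,best
if __name__=="__main__":
    P=cs[150:220,240:352].reshape(-1,3); c,n,b=plane(P)
    if n[1]<0:n=-n
    print("board",c,n,b.mean(),"yaw of rack x",np.degrees(np.arctan2(n[1],n[0])))
    rx=np.array([n[0],n[1],0]);rx/=np.linalg.norm(rx); ry=np.array([-rx[1],rx[0],0])
    # board extents along ry using top edge plus points near plane
    Q=cs[120:260,200:400].reshape(-1,3); m=(abs((Q-c)@n)<0.006)&(Q[:,2]>0.02)&(Q[:,2]<.26); q=(Q[m]-c)@ry
    print("ext y",np.percentile(q,[0,.3,1,99,99.7,100]), "z", np.percentile(Q[m][:,2],[.3,99.7]))
    for uv in [(269,185),(301,170),(327,172),(292,187),(337,165),(327,180),(337,175)]:
        p=cs[uv[1],uv[0]]; print(uv,p,"dist from board",-(p-c)@rx, "ry",(p-c)@ry)
    # vise
    for nme,uv in dict(fixedtop=(300,258),movtop=(308,280),backtop=(313,312),board=(283,335)).items():
        print(nme,cs[uv[1],uv[0]])
    for nme,uv in dict(fixedtop=(294,258),movtop=(323,258),back=(369,255),bed=(310,262)).items():
        print(nme,ct[uv[1],uv[0]])
E
python3 m1.py
```

```text
board [0.51446309 0.34966141 0.11372628] [-0.12320264  0.99237814  0.00259632] 0.46364795918367346 yaw of rack x 97.07699607171018
ext y [-0.34753366 -0.32732844 -0.25710371  0.16488894  0.1667089   0.16747105] z [0.0210754  0.25283543]
(269, 185) [0.44506041 0.27679698 0.15955757] dist from board 0.0637586945658958 ry 0.07785105974797378
(301, 170) [0.53489736 0.27332825 0.20365329] dist from board 0.07826918046771839 ry -0.010874108544861805
(327, 172) [0.61079075 0.29200412 0.18263713] dist from board 0.06908589292247097 ry -0.08849023438837779
(292, 187) [0.50965732 0.28026803 0.14693322] dist from board 0.06827262028716069 ry 0.013318635299817963
(337, 165) [0.6390343  0.29357502 0.20245208] dist from board 0.07100665392200463 ry -0.11671214834967844
(327, 180) [0.61206302 0.29581238 0.15444196] dist from board 0.06546339042592314 ry -0.09022200209999107
(337, 175) [0.64124277 0.29902028 0.16723418] dist from board 0.06587496706567009 ry -0.1195746692048273
fixedtop [0.50307765 0.00701241 0.1072323 ]
movtop [ 0.51409335 -0.06745329  0.09883263]
backtop [ 0.51235745 -0.17526538  0.09927084]
board [ 0.44494031 -0.16764599  0.02656789]
fixedtop [0.51347601 0.00959371 0.10575899]
movtop [ 0.50876141 -0.05912565  0.10635022]
back [ 0.50868207 -0.16882255  0.10610349]
bed [ 0.51015449 -0.02779324  0.05096228]
```

```bash
cat > m2.py <<'E'
from h import *
s=load("side0.npz"); t=load("top0.npz")
def atz(d,u,v,z):
    Mi=np.linalg.inv(d["world_to_cam"]); o=Mi[:3,3]
    r=Mi[:3,:3]@np.array([(u-d["cx"])/d["fx"],-(v-d["cy"])/d["fy"],-1]); return o+r*(z-o[2])/r[2]
if __name__=="__main__":
    print("cams",np.linalg.inv(s["world_to_cam"])[:3,3],np.linalg.inv(t["world_to_cam"])[:3,3])
    for n,a,b in [("R",(339,169),(187.5,204.2)),("M",(306.4,173),(193.2,242.7)),("L",(272.4,178.6),(199,283.5))]:
        print(n,atz(s,*a,.223),atz(t,*b,.223))
    for n,uv in dict(f0=(302.6,237),f1=(306.4,278.6),m0=(313.4,236.6),m1=(316.4,277.4),fb0=(286,239),fb1=(287.5,280)).items(): print(n,atz(t,*uv,.105))
    cs=cloud(s); ct=cloud(t)
    from m1 import plane
    # template plane
    P=cs[156:188,324:341].reshape(-1,3); c,n,b=plane(P,.004); print("tmpl",c,n*np.sign(n[1]),b.mean())
    P=cs[155:215,240:262].reshape(-1,3); c,n,b=plane(P,.004); print("boardL",c,n*np.sign(n[1]),b.mean())
    P=np.r_[cs[145:210,340:353].reshape(-1,3),cs[155:215,240:262].reshape(-1,3)]; c,n,b=plane(P,.004); print("board2",c,n*np.sign(n[1]),b.mean())
    # crank: dark pixels
    for nm,d,cl,(u0,u1,v0,v1) in [("s",s,cs,(315,335,325,362)),("t",t,ct,(378,406,240,256))]:
        g=d["color"][v0:v1,u0:u1].max(-1)<60; q=cl[v0:v1,u0:u1][g]; q=q[q[:,2]>.02]
        print(nm,g.sum(),np.median(q,0),q.min(0),q.max(0)); vv,uu=np.nonzero(g); print(uu.min()+u0,uu.max()+u0,vv.min()+v0,vv.max()+v0)
E
python3 m2.py
```

```text
cams [ 0.40487487 -0.97403499  0.89699546] [ 0.28702905 -0.02543871  1.43756111]
R [0.63385392 0.23336638 0.223     ] [0.62944602 0.23399241 0.223     ]
M [0.54379492 0.22083933 0.223     ] [0.54192368 0.22339728 0.223     ]
L [0.45228525 0.20075279 0.223     ] [0.45188701 0.21300769 0.223     ]
f0 [ 0.56310048 -0.01395112  0.105     ]
f1 [ 0.46249814 -0.01665537  0.105     ]
m0 [ 0.56234791 -0.03982836  0.105     ]
m1 [ 0.46375467 -0.04038379  0.105     ]
fb0 [0.56087756 0.02598941 0.105     ]
fb1 [0.46217936 0.02800712 0.105     ]
tmpl [0.62524789 0.29643822 0.18015763] [-0.10653186  0.99429841  0.00465142] 0.7941176470588235
boardL [0.39313582 0.33528844 0.12841338] [-0.11843189  0.99296109  0.00146864] 0.8151515151515152
board2 [0.49629848 0.34838202 0.12639502] [-1.19876134e-01  9.92788664e-01 -6.16922726e-04] 0.7450346420323326
s 146 [ 0.53072943 -0.23475963  0.05236771] [ 0.5230606  -0.25897603  0.04059729] [ 0.53958998 -0.20757802  0.05689233]
320 330 337 357
t 118 [ 0.53009919 -0.23210185  0.05258477] [ 0.28702905 -0.25837394  0.04601228] [ 0.5386378  -0.02543871  1.43756111]
382 402 245 252
```

```bash
cat > m3.py <<'E'
from h import *
from scipy.optimize import least_squares
import sys
s=load("side0.npz"); t=load("top0.npz")
def fr(x,y,a): 
    c,sn=np.cos(a),np.sin(a); return lambda p:(np.atleast_2d(p)@np.array([[c,sn,0],[-sn,c,0],[0,0,1]]))+[x,y,0]
# rack fit: tips + template corners + board corners ; params x,y,yaw, template distance
tips=[(-.126,-.09,.223),(-.126,0,.223),(-.126,.09,.223)]
obs=[(s,tips[0],(339,169)),(s,tips[1],(306.4,173)),(s,tips[2],(272.4,178.6)),
     (t,tips[0],(187.5,204.2)),(t,tips[1],(193.2,242.7)),(t,tips[2],(199,283.5)),
     (s,(0,.18,.25),(225+35/5,130+115/5)),(s,(0,-.18,.25),(225+655/5,130+60/5))]
tc=[((-.028,.231),(322.4,154.8)),((.028,.231),(342.2,153.6)),((-.028,.121),(322.4,190.6)),((.028,.121),(341,188.6))]
def res(p):
    f=fr(*p[:3]); r=[]
    for d,q,uv in obs: r+=list(proj(d,f(q))[0]-uv)
    for (dy,z),uv in tc: r+=list(proj(s,f((-p[3]-.006,-.09-dy,z)))[0]-uv)
    return r
o=least_squares(res,[.53,.35,np.radians(96.8),.06],loss="soft_l1",x_scale=[.01,.01,.01,.01]); print("rack",o.x,np.degrees(o.x[2])); print(np.round(o.fun,1).reshape(-1,2).tolist())
f=fr(*o.x[:3]); print("bendR",f((-.110,-.09,.2)),"tipR",f((-.126,-.09,.223)),"tmpl hole",f((-o.x[3],-.09,.193)))
def px(x,y,x0,y0,k): return (x0+x/k,y0+y/k)
# vise fit: params x,y,yaw,gap
vo=[(t,(0,-.05),(302.6,237)),(t,(0,.05),(306.4,278.6)),(t,'m-',(313.4,236.6)),(t,'m+',(316.4,277.4)),
    (s,'m+',px(105,137,265,245,5)),(s,'m-',px(318,127,265,245,5)),(s,(0,.05),px(102,90,265,245,5)),(s,(0,-.05),px(306,84,265,245,5))]
def res(p):
    f=fr(*p[:3]); r=[]
    for d,q,uv in vo:
        if isinstance(q,str): q=(-p[3],-.05 if q=='m-' else .05)
        r+=list(proj(d,f((q[0],q[1],.105)))[0]-uv)
    return r
v=least_squares(res,[.513,-.015,1.57,.024],loss="soft_l1",x_scale=[.01,.01,.01,.01]); print("vise",v.x,np.degrees(v.x[2])); print(np.round(v.fun,1).reshape(-1,2).tolist())
fv=fr(*v.x[:3]); print("screw",fv((-.222,0,.08)))
np.savez("fit.npz",rack=o.x,vise=v.x)
def draw(im,d,P,col,k,x0,y0):
    q=proj(d,P); q=((q-[x0,y0])*k).astype(int); cv2.polylines(im,[q.reshape(-1,1,2)],False,col,1)
for d,n,box1,box2 in [(s,"s",(225,385,130,250),(265,355,245,365)),(t,"t",(100,260,160,310),(270,410,205,305))]:
  for i,(u0,u1,v0,v1) in enumerate([box1,box2]):
    im=cv2.resize(d["color"][v0:v1,u0:u1,::-1],None,fx=5,fy=5,interpolation=cv2.INTER_CUBIC)
    if i==0:
        for y in (-.09,0,.09): draw(im,d,f([(0,y,.2),(-.11,y,.2),(-.126,y,.223)]),(0,0,255),5,u0,v0)
        draw(im,d,f([(0,.18,0),(0,.18,.25),(0,-.18,.25),(0,-.18,0)]),(255,0,255),5,u0,v0)
        x=-o.x[3]-.006; draw(im,d,f([(x,-.118,.121),(x,-.118,.231),(x,-.062,.231),(x,-.062,.121),(x,-.118,.121)]),(0,255,0),5,u0,v0)
    else:
        for x in (0,-v.x[3]): draw(im,d,fv([(x,-.05,.06),(x,-.05,.105),(x,.05,.105),(x,.05,.06)]),(0,0,255),5,u0,v0)
        draw(im,d,fv([(-.222,.04*np.sin(a),.08+.04*np.cos(a)) for a in np.linspace(0,6.3,40)]),(0,255,0),5,u0,v0)
        draw(im,d,fv([(-.222,0,.08),(-.13,0,.08)]),(0,255,0),5,u0,v0)
    cv2.imwrite(f"pics/ov_{n}{i}.png",im)
E
python3 m3.py; python3 -c "
import cv2,numpy as np
for i in (0,1):
    a=cv2.imread(f'pics/ov_s{i}.png');b=cv2.imread(f'pics/ov_t{i}.png')
    print(a.shape,b.shape)"
```

```text
rack [0.52844098 0.34791978 1.68564997 0.05452448] 96.58062914262277
[[-0.6, 0.1], [-0.4, -0.3], [0.2, -2.3], [0.4, -1.3], [0.3, -0.5], [0.2, -0.8], [-0.5, -4.1], [0.7, -5.3], [-0.0, 1.5], [-0.5, 0.7], [-0.8, -0.1], [-0.9, -0.3]]
bendR [[0.63045417 0.24895862 0.2       ]] tipR [[0.63228779 0.23306403 0.223     ]] tmpl hole [[0.6240966  0.30406864 0.193     ]]
vise [ 0.51416283 -0.01401148  1.57136518  0.02686634] 90.03259279333793
[[-0.0, -0.4], [-1.2, -0.6], [0.4, -0.8], [0.2, -0.2], [-0.1, -0.0], [-1.2, -1.2], [-0.4, 2.3], [-0.5, 0.4]]
screw [[ 0.51428911 -0.23601145  0.08      ]]
(600, 800, 3) (750, 800, 3)
(600, 450, 3) (500, 700, 3)
```

View pics/ov_s0.png

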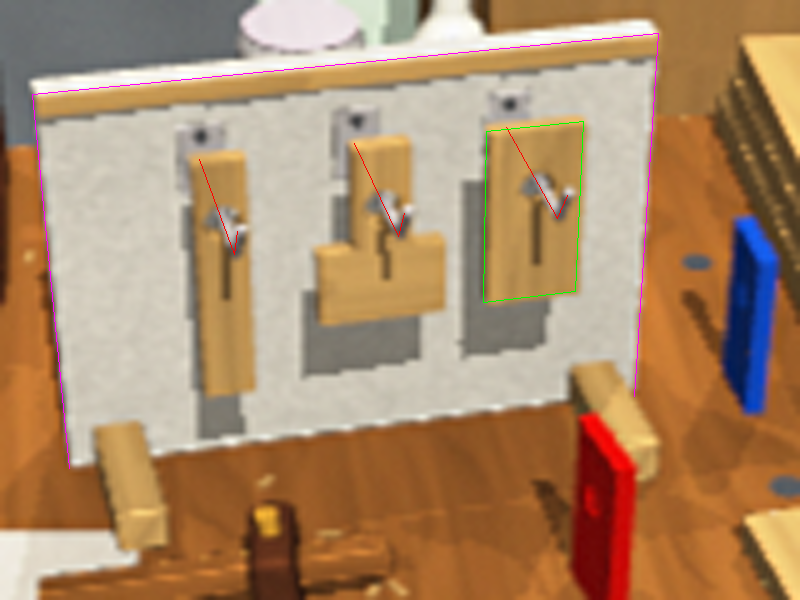

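View pics/ov_s1.png

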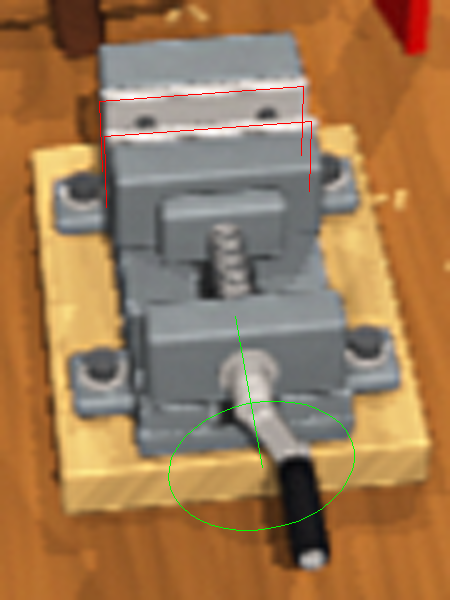

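View pics/ov_t0.png

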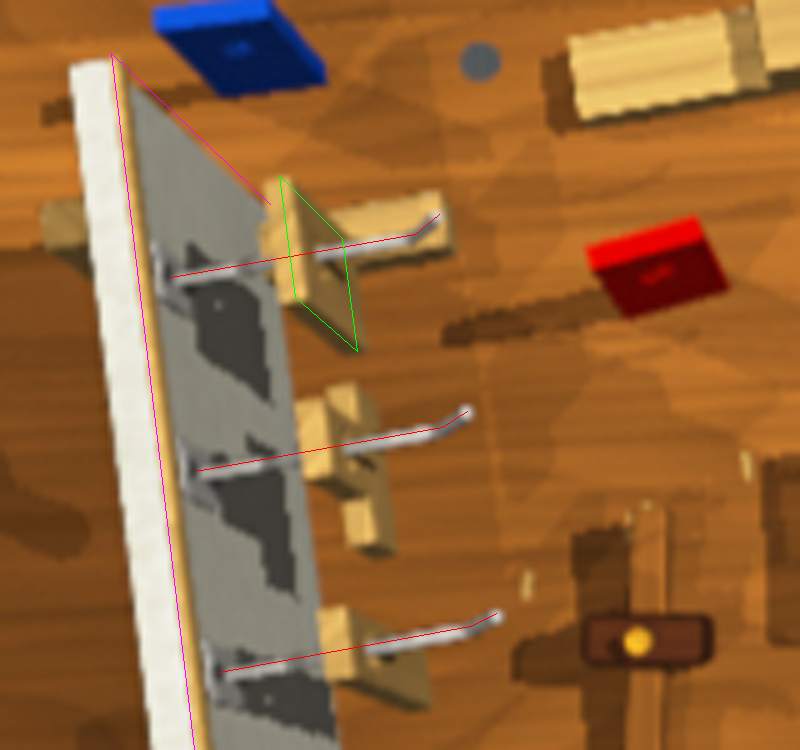

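View pics/ov_t1.png

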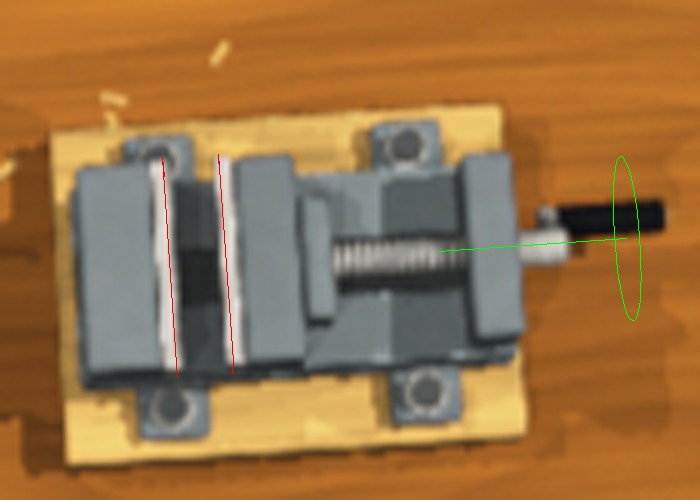

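```bash
python3 - <<'E'
from h import *
t=load("top0.npz"); s=load("side0.npz")
crop(t,140,220,190,250,10,"pics/z1.png"); crop(s,315,355,140,200,10,"pics/z2.png")
q=monitor=None
from bench import monitor
a=monitor.get_state(); print(R.from_rotvec(a["tool_rot"]).as_matrix().round(3))
E
```

```text
[[-0.963  0.27  -0.   ]
 [ 0.27   0.963 -0.002]
 [-0.    -0.002 -1.   ]]
```

View pics/z1.png

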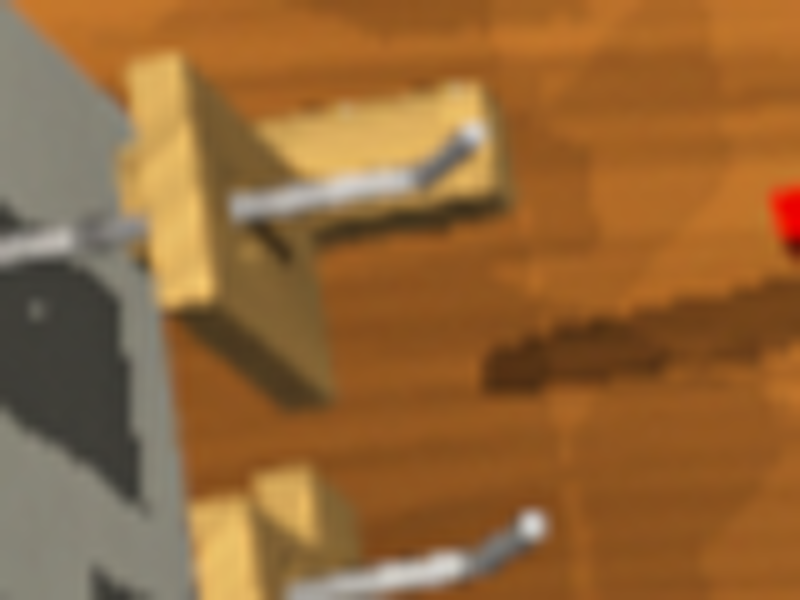

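View pics/z2.png

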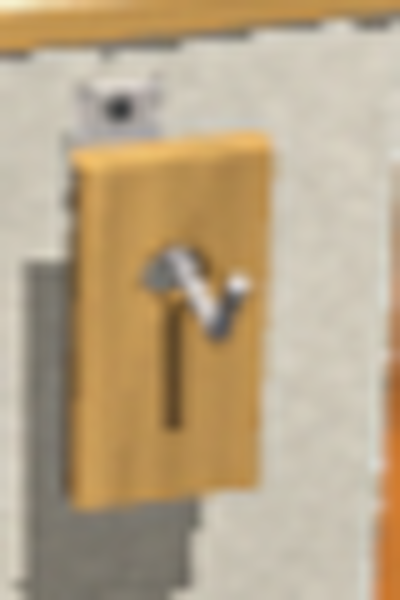

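```bash
cat > m4.py <<'E'
from h import *
from m3 import fr,s,t
from scipy.optimize import least_squares
T=lambda x,y,z:(x,y,z)
obs=[(s,(-.126,-.09,.223),(339,168.6)),(s,(-.11,-.09,.2),(336.7,173.2)),(s,(-.126,0,.223),(306.4,173)),(s,(-.126,.09,.223),(272.4,178.6)),
 (t,(-.126,-.09,.223),(187.3,203)),(t,(-.11,-.09,.2),(181.8,208.2)),(t,(-.126,0,.223),(193.3,242.3)),(t,(-.126,.09,.223),(199,283.3)),
 (s,(0,.18,.25),(225+37/5,130+98/5)),(s,(0,-.18,.25),(225+655/5,130+38/5))]
tm=[(t,1,-1,.231,(158.7,195.5)),(t,1,1,.231,(161.5,220.3)),(t,-1,-1,.231,(152.8,196.5)),(t,-1,1,.231,(155.8,220.5)),(s,1,-1,.231,(342.2,155)),(s,1,-1,.121,(341,188.8))]
def pts(p):
    f=fr(*p[:3]); a=[(d,f(q)[0],uv) for d,q,uv in obs]
    # template yaw p[5] rel, lateral p[4]
    c,sn=np.cos(p[5]),np.sin(p[5])
    for d,i,j,z,uv in tm:
        lx,ly=-.006*i,.028*j
        a.append((d,f((-p[3]+c*lx-sn*ly,p[4]+sn*lx+c*ly,z))[0],uv))
    return a
# camera bias: 2 px-shift per camera allowed with prior
def res(p):
    r=[]
    for d,q,uv in pts(p):
        b=p[6:8] if d is s else p[8:10]
        r+=list(proj(d,q)[0]+b-uv)
    return r+list(p[6:10]/1.0)+[p[5]/.03]
o=least_squares(res,[.53,.35,1.685,.06,-.09,0,0,0,0,0],loss="soft_l1",x_scale=[.01,.01,.01,.01,.01,.01,1,1,1,1])
p=o.x; print(p.round(4),np.degrees(p[2])); print(np.round(o.fun,1)[:-5].reshape(-1,2).tolist())
f=fr(*p[:3]); print("bend",f((-.11,-.09,.2)),"tip",f((-.126,-.09,.223)),"hole",f((-p[3],p[4],.193)))
E
python3 m4.py | tail -4
```

```text
[ 0.5269  0.3484  1.6968  0.0614 -0.0896 -0.0064  0.4323  0.2392 -0.0544
  0.3426] 97.21984946262305
[[-0.3, 0.4], [0.0, 0.5], [-0.1, -0.2], [0.6, -1.9], [-0.2, 0.4], [0.5, -0.8], [-0.2, 0.4], [0.4, -0.2], [-0.9, -0.2], [0.3, -1.0], [-0.5, -0.0], [-0.0, -0.5], [-0.1, -0.0], [0.2, 0.3], [0.1, 0.4], [-0.3, 0.7]]
bend [[0.6300488  0.25059052 0.2       ]] tip [[0.63205963 0.23471738 0.223     ]] hole [[0.62358697 0.29871199 0.193     ]]
```

```bash
cat > st.py <<'E'
from h import *
from bench import monitor
import sys,json
def show(tgt=None,yaw=None):
    a=monitor.get_state(); Rm=R.from_rotvec(a["tool_rot"]).as_matrix(); p=np.array(a["position"])
    print("t",round(a["time"],2),"p",p.round(4),"xang",np.degrees(np.arctan2(Rm[1,0],Rm[0,0])).round(2),"z",Rm[:,2].round(4),"F",np.round(a["ft_force"],1),"w",round(a["grip_width"]*87,1))
    if tgt is not None: print("shift in tool axes mm", (Rm.T@(np.array(tgt)-p)*1000).round(1))
    return a,p,Rm
if __name__=="__main__":
    show(json.loads(sys.argv[1]) if len(sys.argv)>1 else None)
E
python3 -m pendant '[[[0,0,9.6],[0,0,-0.06],-0.65],[[0,0,9.6],[0,0,-0.06],-0.65],[[0,0,9.6],[0,0,0],-0.65],[[0,0,9.6],[0,0,0],-0.65],[[0,0,9.6],[0,0,0],-0.65],[[0,0,9.6],[0,0,0],-0.65],[[0,0,9.6],[0,0,0],-0.65],[[0,0,0],[0,0,0],-0.65]]' 20; python3 st.py '[0.6236,0.2987,0.33]'
```

```text
time: 1.1
position: [0.1758, 0.6256, 0.342]
tool_rot: [2.077, 2.356, -0.001]
ft_force: [-0.5, 0.4, 0.0]
grip_width: 0.822
t 1.1 p [0.1758 0.6256 0.342 ] xang 97.21 z [ 0.    -0.001 -1.   ] F [-0.5  0.4  0. ] w 71.5
shift in tool axes mm [-380.5  403.3   12.3]
```

```bash
python3 -m pendant '[[[0,0,0],[-0.038,0.0403,0],-0.65],[[0,0,0],[-0.038,0.0403,0],-0.65],[[0,0,0],[-0.038,0.0403,0],-0.65],[[0,0,0],[-0.038,0.0403,0],-0.65],[[0,0,0],[-0.038,0.0403,0],-0.65],[[0,0,0],[-0.038,0.0403,0],-0.65],[[0,0,0],[-0.038,0.0403,0],-0.65],[[0,0,0],[-0.038,0.0403,0],-0.65]]'; python3 -m pendant '[[[0,0,0],[-0.038,0.0403,0],-0.65],[[0,0,0],[-0.038,0.0403,0.012],-0.65],[[0,0,0],[0,0,0],-0.65],[[0,0,0],[0,0,0],-0.65]]'; python3 st.py '[0.6236,0.2987,0.195]'
```

```text
time: 2.1
position: [0.5345, 0.363, 0.3425]
tool_rot: [-2.074, -2.359, -0.0]
ft_force: [0.8, 1.6, 0.1]
grip_width: 0.825
time: 2.6
position: [0.6224, 0.299, 0.33]
tool_rot: [-2.076, -2.356, 0.001]
ft_force: [-0.5, 1.6, -0.1]
grip_width: 0.824
t 2.6 p [0.6224 0.299  0.33  ] xang 97.23 z [-1.3e-03  4.0e-04 -1.0e+00] F [-0.5  1.6 -0.1] w 71.7
shift in tool axes mm [ -0.6   1.4 135. ]
```

Go partway down, then look before closing.

```bash
python3 -m pendant '[[[0,0,0],[-0.001,0.0015,0.04],-0.65],[[0,0,0],[0,0,0.035],-0.65],[[0,0,0],[0,0,0],-0.65]]'; cat > look.py <<'E'
from h import *
from bench import eyes
import sys
# look.py tag  su0 su1 sv0 sv1  tu0 tu1 tv0 tv1
a=list(map(int,sys.argv[2:])); tag=sys.argv[1]
ims=[]
for n,b in (("side",a[:4]),("top",a[4:])):
    d=eyes.get_image(n); np.savez(f"{n}_{tag}.npz",**d)
    im=d["color"][b[2]:b[3],b[0]:b[1],::-1]; k=min(400/im.shape[1],600/im.shape[0]); im=cv2.resize(im,None,fx=k,fy=k,interpolation=cv2.INTER_CUBIC)
    c=np.zeros((600,400,3),np.uint8); c[:im.shape[0],:im.shape[1]]=im[:600,:400]; ims.append(c)
    print(n,"scale",round(k,2))
cv2.imwrite(f"pics/{tag}.png",np.hstack(ims))
E
python3 look.py a1 290 380 90 225 120 220 160 290; python3 st.py '[0.6236,0.2987,0.195]'
```

```text
time: 2.98
position: [0.6213, 0.2995, 0.2528]
tool_rot: [-2.072, -2.357, 0.008]
ft_force: [-0.2, -0.2, 0.5]
grip_width: 0.825
side scale 4.44
top scale 4.0
t 3.08 p [0.6239 0.2995 0.2571] xang 97.28 z [ 0.0011  0.0014 -1.    ] F [0.8 0.4 0.9] w 71.1
shift in tool axes mm [-0.8 -0.4 62.1]
```

View pics/a1.png

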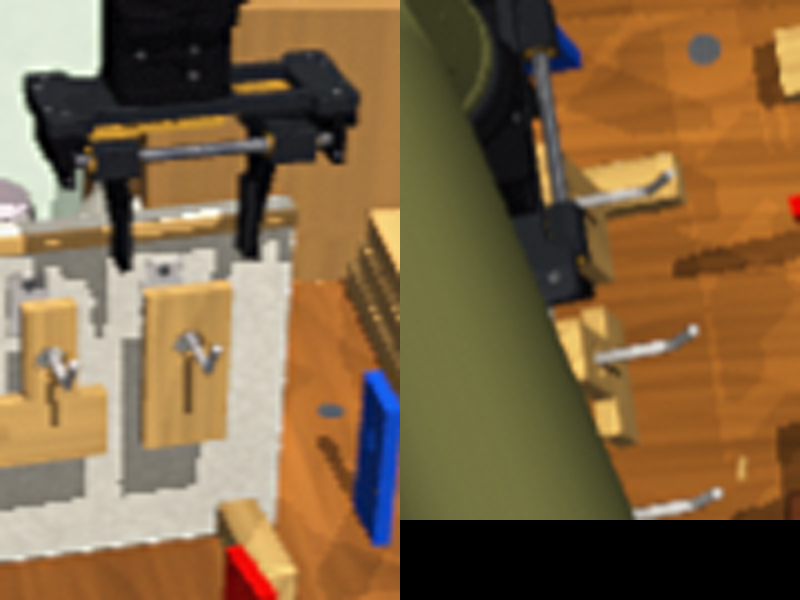

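The side view shows the fingers at crop (122,260) and (250,250), straddling the template at (187,365). They are centred within 1 mm, so I'll descend.

```bash
python3 -m pendant '[[[0,0,0],[-0.0005,0,0.025],-0.65],[[0,0,0],[0,0,0.02],-0.65],[[0,0,0],[0,0,0.015],-0.65],[[0,0,0],[0,0,0],-0.65],[[0,0,0],[0,0,0],-0.65]]'; python3 st.py '[0.6236,0.2987,0.195]'
```

```text
time: 3.7
position: [0.6248, 0.2975, 0.1964]
tool_rot: [2.079, 2.355, 0.002]
ft_force: [-0.4, -0.5, 0.5]
grip_width: 0.827
t 3.7 p [0.6248 0.2975 0.1964] xang 97.12 z [ 1.1e-03  6.0e-04 -1.0e+00] F [-0.4 -0.5  0.5] w 71.9
shift in tool axes mm [ 1.3 -1.1  1.4]
```

Now close the fingers.

```bash
python3 -m pendant '[[[0,0,0],[0,0,0],0.2],[[0,0,0],[0,0,0],0.2],[[0,0,0],[0,0,0],0.2],[[0,0,0],[0,0,0],0.2]]' 20; python3 look.py a2 290 380 90 225 120 220 160 290; python3 st.py
```

```text
time: 4.2
position: [0.6247, 0.2974, 0.1961]
tool_rot: [2.079, 2.355, 0.001]
ft_force: [-0.6, -0.2, 1.2]
grip_width: 0.64
side scale 4.44
top scale 4.0
t 4.3 p [0.6247 0.2974 0.1961] xang 97.11 z [ 9.e-04  5.e-04 -1.e+00] F [0.7 0.1 1.7] w 55.9
```

View pics/a2.png

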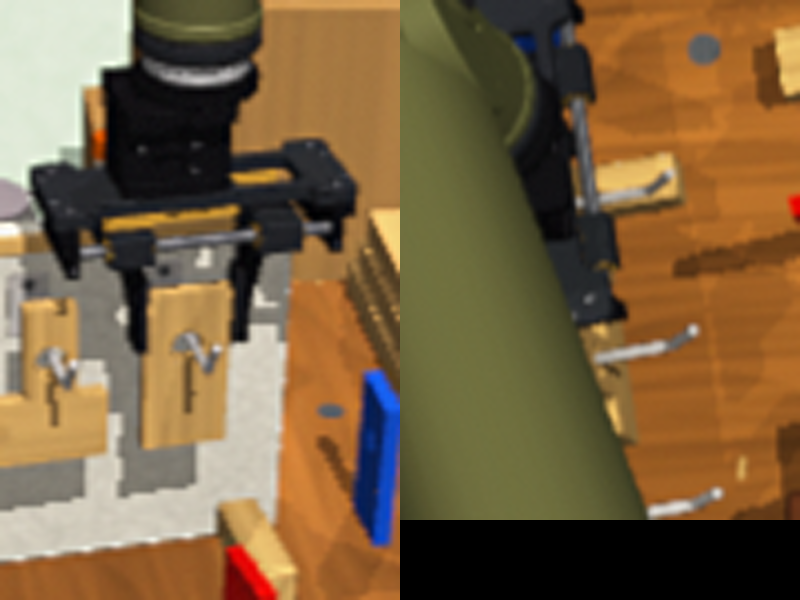

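```bash
cat > rk.py <<'E'
from st import *
a,p,Rm=show()
f=np.array([.5269,.3484]); y=1.6968; rx=np.array([np.cos(y),np.sin(y),0]); ry=np.array([-rx[1],rx[0],0])
h=p+.003*Rm[:,2]; q=h-[f[0],f[1],0]
print("hole in rack mm: out",round(-q@rx*1000,1),"y",round(q@ry*1000,1),"z",round(h[2]*1000,1),"tilt",np.degrees(np.arctan2(-Rm[:,2]@rx,-Rm[2,2])).round(1))
E
python3 rk.py; python3 -m pendant '[[[0,0,0],[0,0,-0.004],0.2],[[0,0,0],[0,0,-0.003],0.2],[[0,0,0],[0,0,0],0.2]]' 35; python3 rk.py; python3 -m pendant '[[[0,0,0],[-0.008,0,0],0.2],[[0,0,0],[-0.008,0,0],0.2],[[0,0,0],[-0.008,0,0],0.2],[[0,0,0],[-0.006,0,0],0.2],[[0,0,0],[0,0,0],0.2],[[0,0,0],[0,0,0],0.2]]'; python3 rk.py
```

```text
t 4.3 p [0.6247 0.2974 0.1961] xang 97.11 z [ 9.e-04  5.e-04 -1.e+00] F [0.7 0.1 1.7] w 55.9
hole in rack mm: out 62.9 y -90.6 z 193.1 tilt -0.0
time: 4.68
position: [0.6244, 0.2974, 0.2027]
tool_rot: [2.079, 2.355, 0.0]
ft_force: [-1.1, 0.4, 0.2]
grip_width: 0.641
t 4.67 p [0.6244 0.2974 0.2027] xang 97.12 z [ 2.e-04  1.e-04 -1.e+00] F [-1.1  0.4  0.2] w 55.7
hole in rack mm: out 62.9 y -90.4 z 199.7 tilt -0.0
time: 5.42
position: [0.628, 0.268, 0.2026]
tool_rot: [-2.079, -2.355, -0.001]
ft_force: [-0.4, -0.1, -0.5]
grip_width: 0.642
t 5.42 p [0.628  0.268  0.2026] xang 97.13 z [ 0.e+00  5.e-04 -1.e+00] F [-0.4 -0.1 -0.5] w 55.8
hole in rack mm: out 92.5 y -90.2 z 199.6 tilt -0.0
```

```bash
python3 -m pendant '[[[0,-5,0],[0,0,0],0.2],[[0,-5,0],[0,0,0],0.2],[[0,-5,0],[0,0,0],0.2],[[0,-5,0],[0,0,0],0.2],[[0,-4,0],[0,0,0],0.2],[[0,-4,0],[0,0,0],0.2],[[0,0,0],[0,0,0],0.2],[[0,0,0],[0,0,0],0.2]]'; python3 rk.py;  python3 look.py a3 290 380 90 225 120 220 160 290
```

```text
time: 6.42
position: [0.6282, 0.2675, 0.2027]
tool_rot: [1.814, 2.054, -0.451]
ft_force: [-0.1, -0.4, -1.4]
grip_width: 0.635
t 6.42 p [0.6282 0.2675 0.2027] xang 97.09 z [ 0.0581 -0.4647 -0.8835] F [-0.1 -0.4 -1.4] w 55.2
hole in rack mm: out 94.4 y -90.4 z 200.0 tilt 27.9
side scale 4.44
top scale 4.0
```

View pics/a3.png

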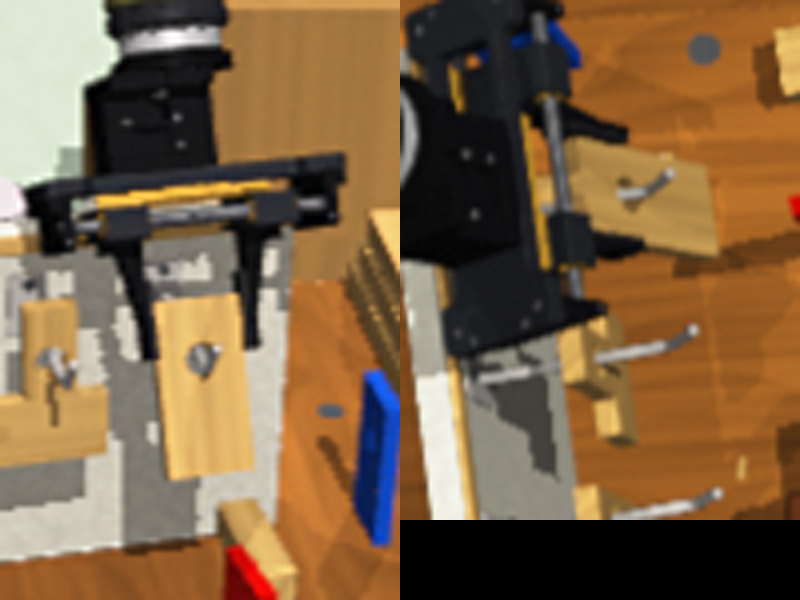

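```bash
python3 -m pendant '[[[0,0,0],[-0.0047,0,0.0025],0.2],[[0,0,0],[-0.0047,0,0.0025],0.2],[[0,0,0],[-0.0047,0,0.0025],0.2],[[0,0,0],[-0.0007,0,-0.0012],0.2],[[0,0,0],[0,0,0],0.2]]'; python3 rk.py; python3 -m pendant '[[[0,0,0],[-0.0045,0,-0.0023],0.2],[[0,0,0],[-0.0045,0,-0.0023],0.2],[[0,0,0],[0,0,0],0.2]]'; python3 rk.py; python3 look.py a4 290 380 90 225 120 220 160 290
```

```text
time: 7.15
position: [0.6301, 0.2519, 0.2041]
tool_rot: [1.814, 2.054, -0.451]
ft_force: [-0.8, 0.4, 0.0]
grip_width: 0.637
t 7.15 p [0.6301 0.2519 0.2041] xang 97.11 z [ 0.0584 -0.4654 -0.8832] F [-0.8  0.4  0. ] w 55.4
hole in rack mm: out 110.1 y -90.3 z 201.5 tilt 28.0
time: 7.52
position: [0.6312, 0.2455, 0.213]
tool_rot: [1.814, 2.053, -0.451]
ft_force: [0.5, 0.5, -1.0]
grip_width: 0.639
t 7.53 p [0.6312 0.2455 0.213 ] xang 97.05 z [ 0.0589 -0.4656 -0.8831] F [ 0.5  0.5 -1. ] w 55.6
hole in rack mm: out 116.6 y -90.6 z 210.4 tilt 28.0
side scale 4.44
top scale 4.0
```

View pics/a4.png

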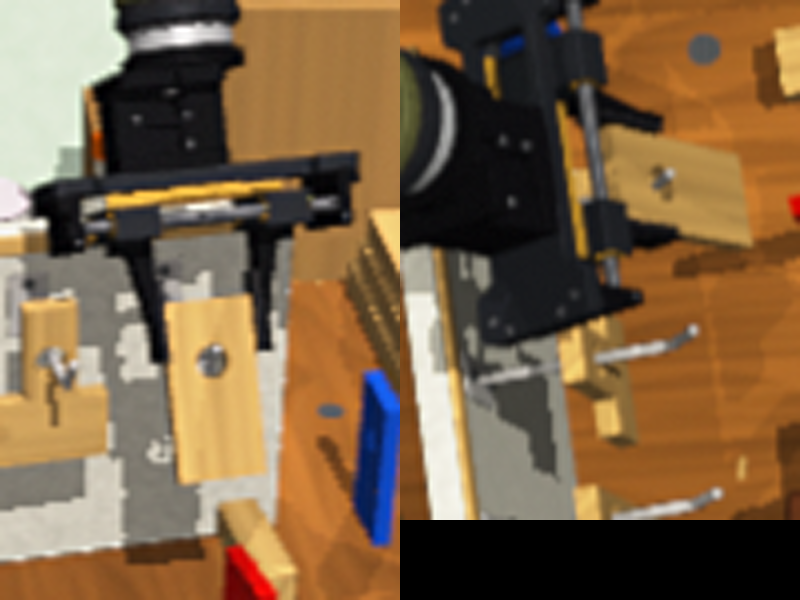

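The tip is centred in the hole (side crop (210,360)) and the force is about zero. I'll continue along the tip.

```bash
python3 -m pendant '[[[0,0,0],[-0.0045,0,-0.0023],0.2],[[0,0,0],[-0.0053,0,-0.0027],0.2],[[0,0,0],[-0.0053,0,-0.0027],0.2],[[0,0,0],[-0.0053,0,-0.0027],0.2],[[0,0,0],[-0.0053,0,-0.0027],0.2],[[0,0,0],[-0.0053,0,-0.0027],0.2],[[0,0,0],[-0.0053,0,-0.0027],0.2],[[0,0,0],[0,0,0],0.2]]'; python3 rk.py; python3 look.py a5 290 380 90 225 120 220 160 290
```

```text
time: 8.62
position: [0.634, 0.2223, 0.2463]
tool_rot: [1.814, 2.053, -0.451]
ft_force: [0.0, -0.2, -0.0]
grip_width: 0.643
t 8.62 p [0.634  0.2223 0.2463] xang 97.05 z [ 0.0588 -0.4655 -0.8831] F [ 0.  -0.2 -0. ] w 55.9
hole in rack mm: out 139.9 y -90.4 z 243.7 tilt 28.0
side scale 4.44
top scale 4.0
```

View pics/a5.png

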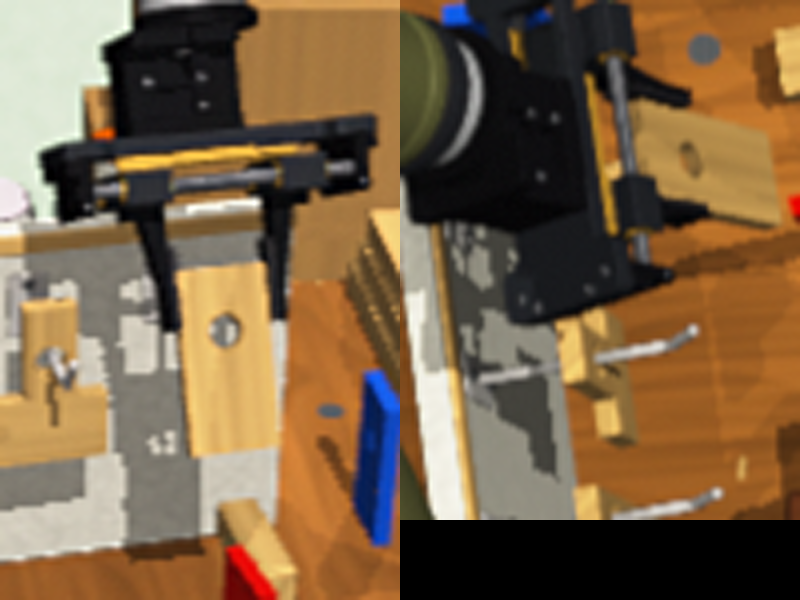

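```bash
python3 -m pendant '[[[0,0,0],[-0.0178,0,-0.0091],0.2],[[0,0,0],[-0.0178,0,-0.0091],0.2],[[0,0,0],[-0.0178,0,-0.0091],0.2],[[0,9,0],[0,0,0],0.2],[[0,9.5,0],[0,0,0],0.2],[[0,9.5,0],[0,0,0],0.2],[[0,0,7.2],[0,0,0],0.2],[[0,0,0],[0,0,0],0.2]]'; python3 st.py '[0.5142,-0.0245,0.26]'
```

```text
time: 9.72
position: [0.6384, 0.1869, 0.2963]
tool_rot: [2.223, 2.218, 0.002]
ft_force: [-0.3, -0.0, -0.1]
grip_width: 0.637
t 9.72 p [0.6384 0.1869 0.2963] xang 89.87 z [ 1.7e-03  4.0e-04 -1.0e+00] F [-0.3 -0.  -0.1] w 55.4
shift in tool axes mm [-211.7 -123.8   36. ]
```

```bash
python3 -m pendant '[[[0,0,0],[-0.0353,-0.0206,0],0.2],[[0,0,0],[-0.0353,-0.0206,0],0.2],[[0,0,0],[-0.0353,-0.0206,0.008],0.2],[[0,0,0],[-0.0353,-0.0206,0.008],0.2],[[0,0,0],[-0.0353,-0.0206,0.01],0.2],[[0,0,0],[-0.0353,-0.0206,0.01],0.2],[[0,0,0],[0,0,0],0.2],[[0,0,0],[0,0,0],0.2]]'; python3 st.py '[0.5142,-0.0245,0.19]';python3 look.py b1 240 380 150 340 260 370 170 310
```

```text
time: 10.72
position: [0.5144, -0.0218, 0.2594]
tool_rot: [2.22, 2.223, 0.002]
ft_force: [-0.0, 1.2, -0.4]
grip_width: 0.643
t 10.72 p [ 0.5144 -0.0218  0.2594] xang 90.09 z [ 1.1e-03  7.0e-04 -1.0e+00] F [-0.   1.2 -0.4] w 56.0
shift in tool axes mm [-2.7 -0.3 69.4]
side scale 2.86
top scale 3.64
```

View pics/b1.png

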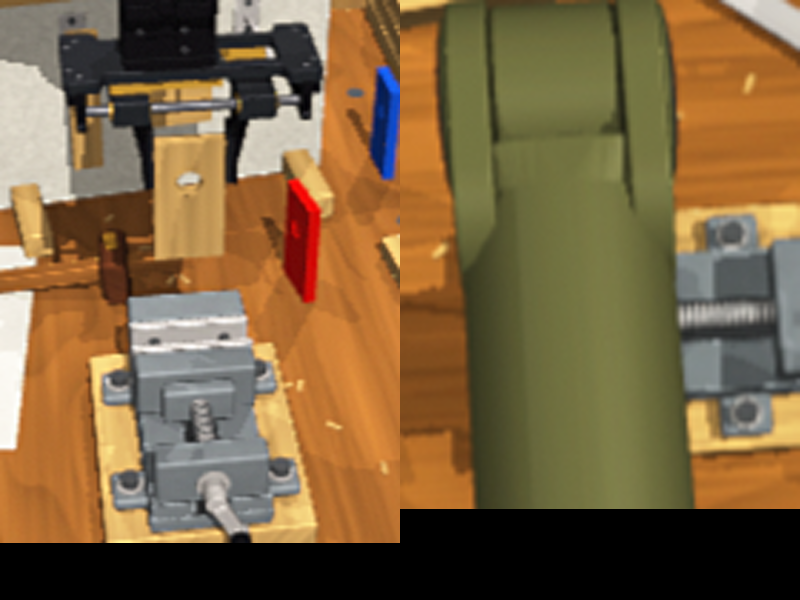

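```bash
cat > m5.py <<'E'
from h import *
import sys
from m1 import plane
d=load(sys.argv[1]); c=cloud(d)
u0,u1,v0,v1=map(int,sys.argv[2:6])
P=c[v0:v1,u0:u1].reshape(-1,3); k,n,b=plane(P,.004); n*=np.sign(n[1]); print("plane c",k.round(4),"n",n.round(4),b.mean().round(2),"x range",P[b][:,0].min().round(4),P[b][:,0].max().round(4),"zmin/max",P[b][:,2].min().round(4),P[b][:,2].max().round(4), "tilt(top toward +y) deg",np.degrees(np.arcsin(-n[2])).round(1))
E
python3 m5.py side_b1.npz 296 318 202 238; python3 m5.py side_b1.npz 290 324 264 269; python3 - <<'E'
from h import *
d=load("side_b1.npz"); im=cv2.resize(d["color"][240:300,280:335,::-1],None,fx=10,fy=10,interpolation=cv2.INTER_CUBIC); cv2.imwrite("pics/b1z.png",im)
c=cloud(d)
for v in range(250,290,2): print(v,c[v,300].round(4),c[v,312].round(4))
E
```

```text
plane c [ 0.5157 -0.023   0.2399] n [-0.0037  1.      0.0024] 0.91 x range 0.4911 0.5407 zmin/max 0.1886 0.2917 tilt(top toward +y) deg -0.1
plane c [ 0.5164 -0.0122  0.0963] n [0.0071 0.9904 0.138 ] 0.97 x range 0.4764 0.5581 zmin/max 0.0832 0.1071 tilt(top toward +y) deg -7.9
250 [0.52   0.1741 0.0019] [0.554  0.1703 0.0018]
252 [0.5192 0.1661 0.001 ] [0.5354 0.0274 0.1072]
254 [0.5049 0.0243 0.1061] [0.5344 0.0192 0.1074]
256 [0.5038 0.0142 0.1078] [0.5335 0.0122 0.1067]
258 [0.5032 0.0084 0.1061] [0.5326 0.0048 0.1063]
260 [0.5026 0.0026 0.1045] [ 0.5318 -0.0018  0.1052]
262 [ 0.5018 -0.0048  0.1042] [ 0.5306 -0.011   0.1065]
264 [ 0.5013 -0.0095  0.1017] [ 0.5302 -0.0144  0.1029]
266 [ 0.501  -0.0121  0.0976] [ 0.5303 -0.0141  0.0964]
268 [ 0.5011 -0.01    0.0894] [ 0.5304 -0.014   0.0899]
270 [ 0.4984 -0.0367  0.1055] [ 0.5267 -0.0423  0.1074]
272 [ 0.4976 -0.0442  0.1057] [ 0.5262 -0.0466  0.1049]
274 [ 0.4968 -0.0517  0.1059] [ 0.5252 -0.0544  0.1053]
276 [ 0.4963 -0.0569  0.1041] [ 0.5242 -0.0623  0.1058]
278 [ 0.4954 -0.0655  0.1053] [ 0.5237 -0.0666  0.1034]
280 [ 0.4945 -0.0732  0.1059] [ 0.5232 -0.071   0.1009]
282 [ 0.4945 -0.0731  0.0996] [ 0.5232 -0.0711  0.0948]
284 [ 0.4938 -0.0795  0.099 ] [ 0.5216 -0.0833  0.0994]
286 [ 0.4934 -0.0829  0.0957] [ 0.5212 -0.0866  0.0961]
288 [ 0.493  -0.087   0.0932] [ 0.5212 -0.0874  0.0905]
```

View pics/b1z.png

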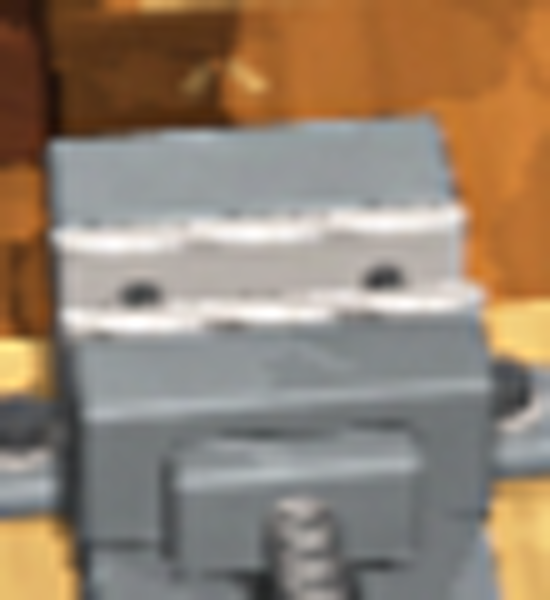

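```bash
python3 - <<'E'
from h import *
from m2 import atz
d=load("side_b1.npz"); crop(d,288,325,190,250,10,"pics/b1y.png")
for uv in [(294.2,240.2),(318,239.5)]: print(atz(d,*uv,.1844))
# fixed jaw face top edge z .105 ; 
for uv in [(286,264.3),(326,262)]: print("fixed",atz(d,*uv,.105))
for uv in [(286.5,272.5),(328,270)]: print("mov",atz(d,*uv,.105))
print(proj(d,[(.486,-.0278,.1844),(.542,-.0278,.1844),(.486,-.0278,.2944),(.542,-.0278,.2944)]))
E
```

```text
[ 0.48710108 -0.02148656  0.1844    ]
[ 0.54242926 -0.02509092  0.1844    ]
fixed [ 0.46699843 -0.01062501  0.105     ]
fixed [ 0.56493377 -0.01320294  0.105     ]
mov [ 0.46558271 -0.04145586  0.105     ]
mov [ 0.565283   -0.04392087  0.105     ]
[[293.99027029 241.85288625]
 [317.97222401 240.20249119]
 [293.24072515 201.530709  ]
 [318.67054826 200.03554808]]
```

View pics/b1y.png

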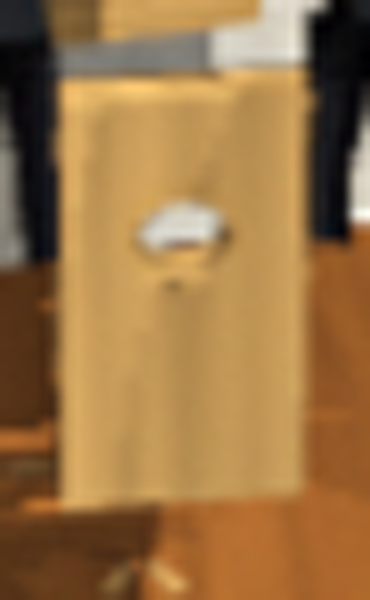

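```bash
python3 -m pendant '[[[0,0,0],[-0.0065,0,0.03],0.2],[[0,0,0],[0,0,0.03],0.2],[[0,0,0],[0,0,0.006],0.2],[[0,0,0],[0,0,0],0.2],[[0,0,0],[0,0,0],0.2]]'; python3 st.py '[0.5142,-0.0283,0.14]';python3 look.py b2 270 340 190 295 260 370 170 310
```

```text
time: 11.45
position: [0.5151, -0.0292, 0.1941]
tool_rot: [2.221, 2.22, 0.003]
ft_force: [0.4, -0.1, -0.4]
grip_width: 0.643
t 11.45 p [ 0.5151 -0.0292  0.1941] xang 89.95 z [ 2.2e-03  2.0e-04 -1.0e+00] F [ 0.4 -0.1 -0.4] w 55.9
shift in tool axes mm [ 0.9 -1.  54.1]
side scale 5.71
top scale 3.64
```

View pics/b2.png

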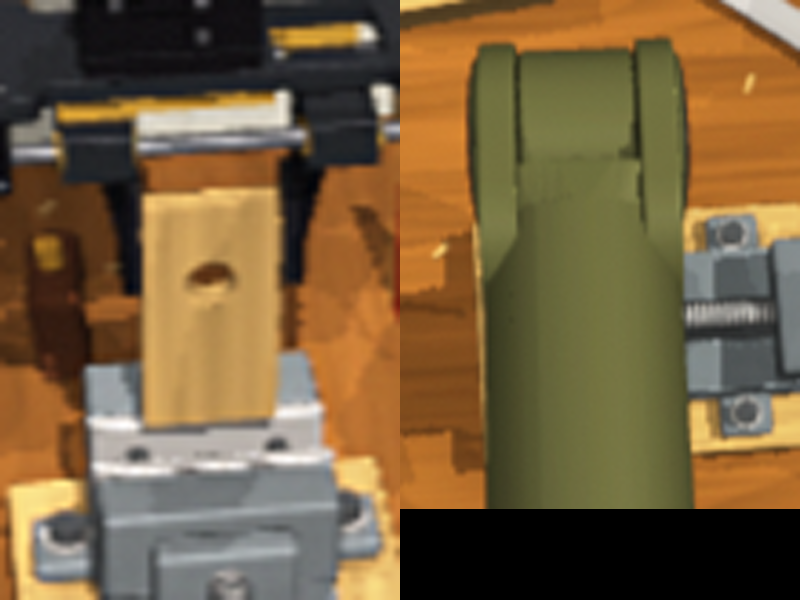

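```bash
python3 - <<'E'
from h import *
from m2 import atz
d=load("side_b2.npz"); im=cv2.resize(d["color"][245:280,280:335,::-1],None,fx=14,fy=14,interpolation=cv2.INTER_CUBIC); cv2.imwrite("pics/b2z.png",im)
E
python3 m5.py side_b2.npz 297 317 226 262
```

```text
plane c [ 0.5149 -0.0303  0.1779] n [-0.0115  0.9999  0.0036] 0.91 x range 0.492 0.5383 zmin/max 0.1229 0.2324 tilt(top toward +y) deg -0.2
```

View pics/b2z.png

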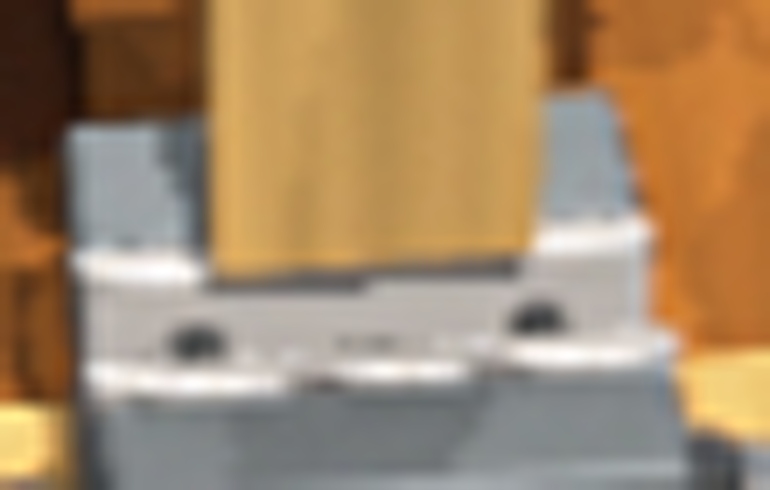

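```bash
python3 - <<'E'
from h import *
from m2 import atz
d=load("side_b2.npz")
for zb in (.119,.121): print(zb,atz(d,295.1,264.9,zb),atz(d,317.9,263.4,zb))
print("mov",atz(d,295.1,271.1,.105),atz(d,317.9,269.6,.105)); print("fix",atz(d,285.7,264.9,.105),atz(d,326,262.6,.105))
E
```

```text
0.119 [ 0.48723114 -0.03243414  0.119     ] [ 0.54202182 -0.03318499  0.119     ]
0.121 [ 0.48701942 -0.03485472  0.121     ] [ 0.54166926 -0.03560364  0.121     ]
mov [ 0.48642118 -0.03871508  0.105     ] [ 0.54135828 -0.03958721  0.105     ]
fix [ 0.46608313 -0.01282697  0.105     ] [ 0.56459551 -0.01550517  0.105     ]
```

```bash
python3 -m pendant '[[[0,0,0],[0,0,0.02],0.2],[[0,0,0],[0,0,0.02],0.2],[[0,0,0],[0.003,0,0.012],0.2],[[0,0,0],[0,0,0],0.2],[[0,0,0],[0,0,0],0.2]]'; python3 st.py '[0.5142,-0.0283,0.135]'; python3 -m pendant '[[[0,0,0],[0,0,0.002],0.2],[[0,0,0],[0,0,0.002],0.2],[[0,0,0],[0,0,0.001],0.2],[[0,0,0],[0,0,0],0.2]]'; python3 st.py
```

```text
time: 12.18
position: [0.5147, -0.0264, 0.1416]
tool_rot: [2.222, 2.219, 0.002]
ft_force: [-0.1, 0.0, -0.4]
grip_width: 0.636
t 12.18 p [ 0.5147 -0.0264  0.1416] xang 89.92 z [ 1.4e-03  2.0e-04 -1.0e+00] F [-0.1  0.  -0.4] w 55.3
shift in tool axes mm [-1.9 -0.5  6.6]
time: 12.68
position: [0.514, -0.0264, 0.1357]
tool_rot: [-2.223, -2.22, 0.0]
ft_force: [-0.7, -0.0, -0.2]
grip_width: 0.638
t 12.68 p [ 0.514  -0.0264  0.1357] xang 89.92 z [-1.e-04  0.e+00 -1.e+00] F [-0.7 -0.  -0.2] w 55.5
```

```bash
for i in 1 ; do python3 -m pendant '[[[0,0,0],[0,0,0.001],0.2],[[0,0,0],[0,0,0],0.2]]'; done;  python3 -m pendant '[[[0,0,0],[0,0,0.001],0.2],[[0,0,0],[0,0,0],0.2]]';  python3 -m pendant '[[[0,0,0],[0,0,0.001],0.2],[[0,0,0],[0,0,0],0.2]]'; python3 look.py b3 270 340 190 295 260 370 170 310
```

```text
time: 12.92
position: [0.5142, -0.0264, 0.1352]
tool_rot: [2.223, 2.22, 0.001]
ft_force: [-1.2, -0.0, 3.0]
grip_width: 0.648
time: 13.18
position: [0.5142, -0.0265, 0.1351]
tool_rot: [-2.223, -2.219, -0.001]
ft_force: [-3.1, 0.7, 9.4]
grip_width: 0.638
time: 13.42
position: [0.5142, -0.0265, 0.135]
tool_rot: [-2.223, -2.219, -0.002]
ft_force: [-5.9, -0.2, 15.0]
grip_width: 0.642
side scale 5.71
top scale 3.64
```

View pics/b3.png

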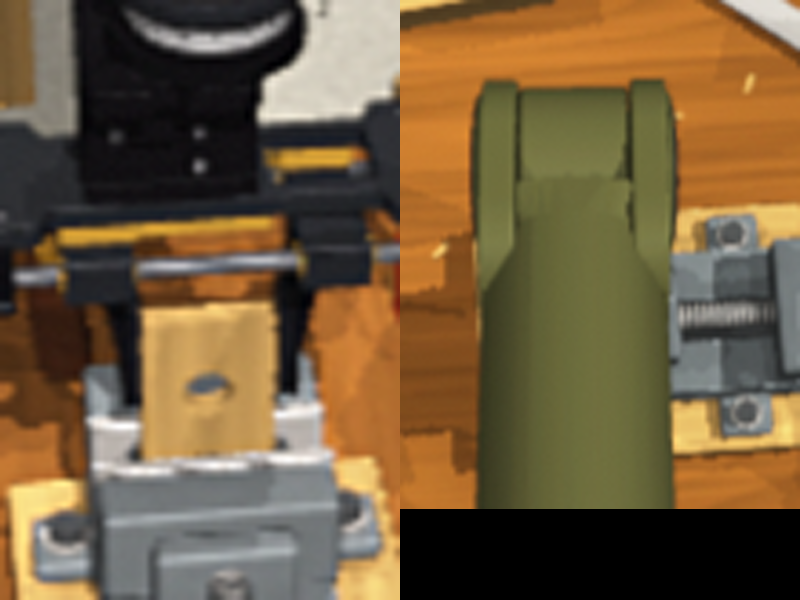

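Contact with the bed came at TCP z = 0.135, as expected, and the template stands between the jaws (side crop (207,380)). Now I'll relieve the press and open gently.

```bash
python3 -m pendant '[[[0,0,0],[0,0,-0.0025],0.2],[[0,0,0],[0,0,0],0.2]]' 5; python3 -m pendant '[[[0,0,0],[0,0,0],-0.35],[[0,0,0],[0,0,0],-0.45],[[0,0,0],[0,0,0],-0.55],[[0,0,0],[0,0,0],-0.65],[[0,0,0],[0,0,0],-0.65]]'; python3 st.py;  python3 look.py b4 270 340 190 295 260 370 170 310
```

```text
time: 13.78
position: [0.5141, -0.0264, 0.1351]
tool_rot: [2.223, 2.22, 0.0]
ft_force: [0.4, 0.5, -1.2]
grip_width: 0.644
time: 14.4
position: [0.5141, -0.0265, 0.1353]
tool_rot: [2.223, 2.22, 0.0]
ft_force: [-0.2, -0.5, 0.1]
grip_width: 0.819
t 14.4 p [ 0.5141 -0.0265  0.1353] xang 89.91 z [ 1.e-04  0.e+00 -1.e+00] F [-0.2 -0.5  0.1] w 71.2
side scale 5.71
top scale 3.64
```

View pics/b4.png

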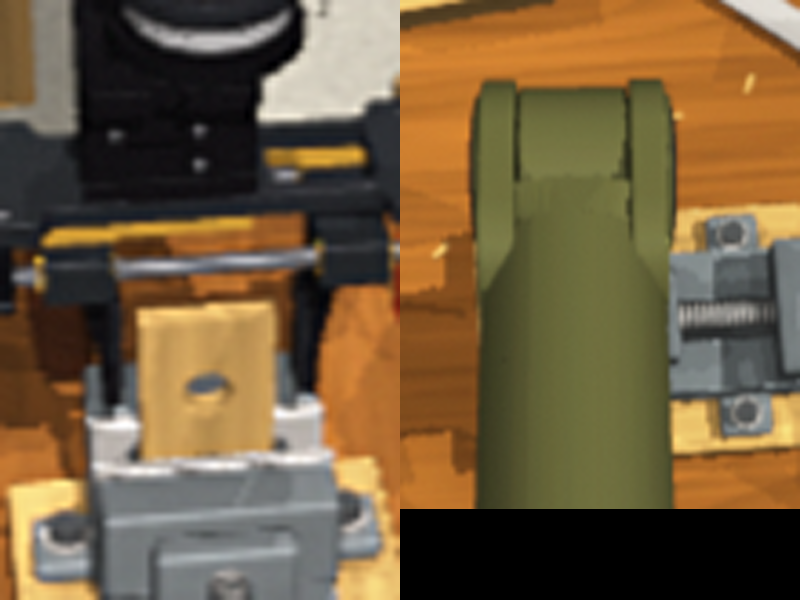

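```bash
python3 -m pendant '[[[0,0,0],[0,0,-0.02],-0.65],[[0,0,0],[0,0,-0.04],-0.65],[[0,0,0],[0,0,-0.045],-0.4],[[0,0,0],[-0.0547,0.0044,0],-0.15],[[0,0,0],[-0.0547,0.0044,0],-0.15],[[0,0,0],[-0.0547,0.0044,0],-0.15],[[0,0,0],[-0.0547,0.0044,0],-0.15],[[0,0,0],[0,0,0],-0.15]]' 30; python3 -m pendant '[[[0,0,0],[0,0,0.05],-0.15],[[0,0,0],[0,0,0.03],-0.15],[[0,0,0],[0,0,0],-0.15]]'; python3 st.py '[0.5315,-0.245,0.030]'; python3 look.py d1 250 390 190 390 270 420 190 320
```

```text
time: 15.5
position: [0.5296, -0.2512, 0.2403]
tool_rot: [2.232, 2.209, -0.005]
ft_force: [0.3, 1.5, 0.1]
grip_width: 0.576
time: 15.88
position: [0.5299, -0.2431, 0.158]
tool_rot: [-2.218, -2.218, 0.003]
ft_force: [-0.4, -0.8, 1.0]
grip_width: 0.577
t 15.88 p [ 0.5299 -0.2431  0.158 ] xang 89.99 z [-0.0048  0.0021 -1.    ] F [-0.4 -0.8  1. ] w 50.2
shift in tool axes mm [ -2.1   2.2 128. ]
side scale 2.86
top scale 2.67
```

View pics/d1.png

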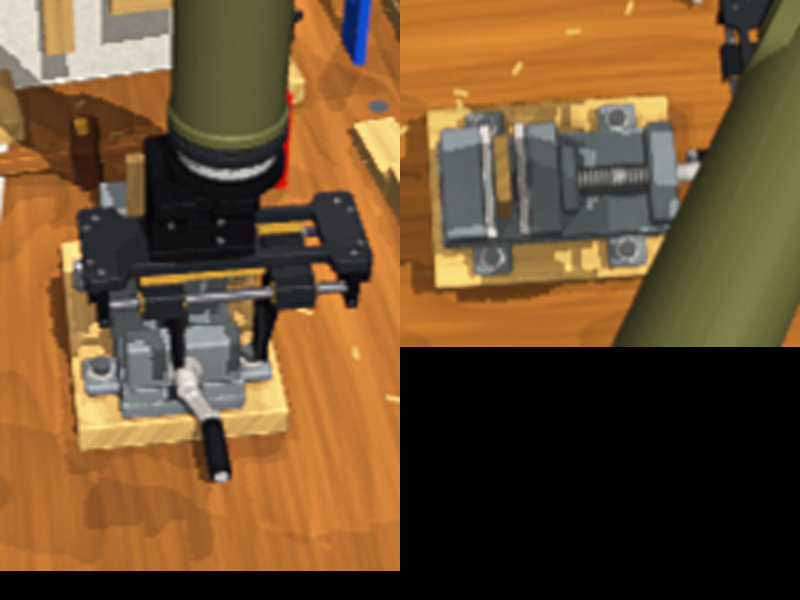

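```bash
python3 -m pendant '[[[0,0,0],[-0.002,0.002,0.04],-0.15],[[0,0,0],[0,0,0.04],-0.15],[[0,0,0],[0,0,0.025],-0.15],[[0,0,0],[0,0,0.022],-0.15],[[0,0,0],[0,0,0],-0.15],[[0,0,0],[0,0,0],-0.15]]'; python3 st.py '[0.5315,-0.245,0.030]'; python3 look.py d2 290 360 290 390 270 420 190 320
```

```text
time: 16.73
position: [0.5349, -0.2477, 0.0352]
tool_rot: [2.221, 2.218, 0.003]
ft_force: [0.5, -0.2, 0.4]
grip_width: 0.576
t 16.73 p [ 0.5349 -0.2477  0.0352] xang 89.93 z [ 3.e-03 -7.e-04 -1.e+00] F [ 0.5 -0.2  0.4] w 50.1
shift in tool axes mm [ 2.7 -3.4  5.2]
side scale 5.71
top scale 2.67
```

View pics/d2.png

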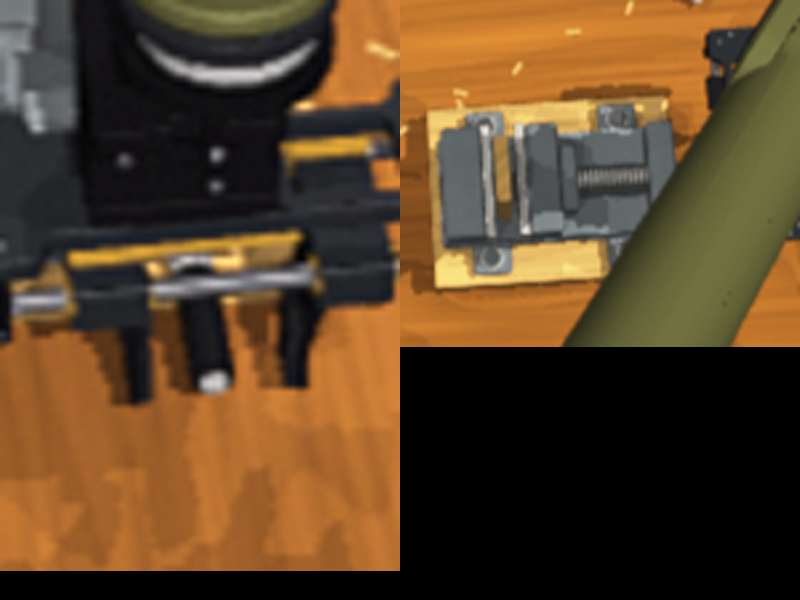

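```bash
python3 -m pendant '[[[0,0,0],[0.001,-0.003,0.005],-0.15],[[0,0,0],[0,0,0],-0.15],[[0,0,0],[0,0,0],0.3],[[0,0,0],[0,0,0],0.7],[[0,0,0],[0,0,0],0.9],[[0,0,0],[0,0,0],0.9],[[0,0,0],[0,0,0],0.9]]' 30; python3 st.py '[0.5315,-0.245,0.030]'; python3 look.py d3 290 360 290 390 270 420 190 320
```

```text
time: 17.7
position: [0.5317, -0.2464, 0.0286]
tool_rot: [2.221, 2.218, 0.002]
ft_force: [3.9, -1.0, -1.4]
grip_width: 0.196
t 17.7 p [ 0.5317 -0.2464  0.0286] xang 89.92 z [ 2.5e-03 -8.0e-04 -1.0e+00] F [ 3.9 -1.  -1.4] w 17.1
shift in tool axes mm [ 1.4 -0.2 -1.4]
side scale 5.71
top scale 2.67
```

View pics/d3.png

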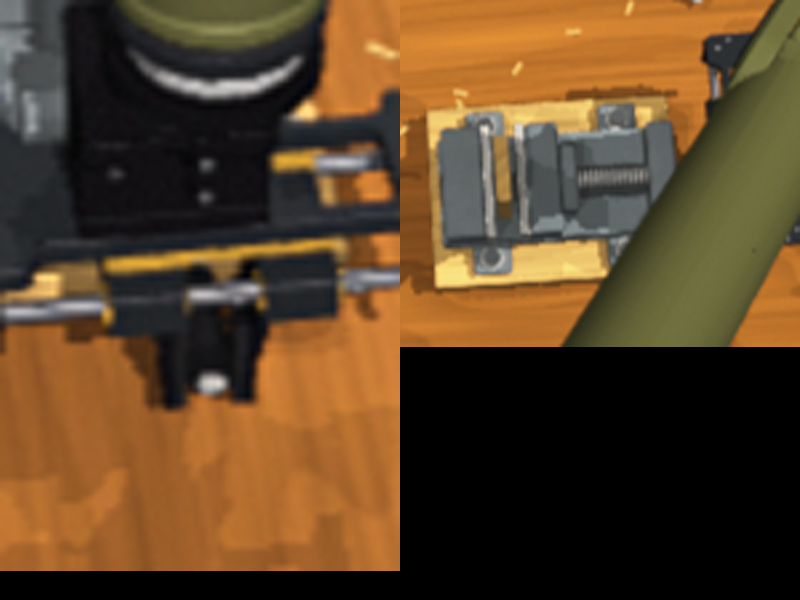

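```bash
cat > ck.py <<'E'
from st import *
# ck.py step n [radius_corr]
a,p,Rm=show()
cx,cz,off=.5143,.08,.015
g=np.array([p[0]-cx,p[2]+off-cz]); r=np.hypot(*g); phi=np.degrees(np.arctan2(g[0],g[1]))%360
F=np.array(a["ft_force"]); t=np.array([np.cos(np.radians(phi)),-np.sin(np.radians(phi))]); rad=g/r
print("phi",phi.round(1),"r",(r*1000).round(1),"F tang(along motion)",round(F[0]*t[0]+F[2]*t[1],1),"F radial(out)",round(F[0]*rad[0]+F[2]*rad[1],1))
if len(sys.argv)>1:
    st,n=float(sys.argv[1]),int(sys.argv[2]); out=[]
    for i in range(n):
        q0,q1=np.radians(phi+i*st),np.radians(phi+(i+1)*st)
        dx=.04*(np.sin(q1)-np.sin(q0)); dz=.04*(np.cos(q1)-np.cos(q0))
        w=Rm.T@np.array([dx,0,dz]); out.append([round(float(dx),4),round(float(-dz),4)])
    print("tool y,z per row:",out)
E
python3 ck.py 15 8
```

```text
t 17.8 p [ 0.5316 -0.2464  0.0286] xang 89.92 z [ 2.4e-03 -7.0e-04 -1.0e+00] F [ 4.6 -0.9 -1.1] w 17.1
phi 154.6 r 40.3 F tang(along motion) -3.7 F radial(out) 3.0
tool y,z per row: [[-0.0099, 0.0032], [-0.0104, 0.0005], [-0.0102, -0.0022], [-0.0093, -0.0048], [-0.0077, -0.007], [-0.0057, -0.0088], [-0.0032, -0.0099], [-0.0005, -0.0104]]
```

```bash
python3 -m pendant '[[[0,0,0],[0,-0.0099,0.0032],0.9],[[0,0,0],[0,-0.0104,0.0005],0.9],[[0,0,0],[0,-0.0102,-0.0022],0.9],[[0,0,0],[0,-0.0093,-0.0048],0.9]]'; python3 ck.py; python3 -m pendant '[[[0,0,0],[0,-0.0077,-0.0070],0.9],[[0,0,0],[0,-0.0057,-0.0088],0.9],[[0,0,0],[0,-0.0032,-0.0099],0.9],[[0,0,0],[0,-0.0005,-0.0104],0.9]]'; python3 ck.py 15 8
```

```text
time: 18.3
position: [0.4915, -0.2462, 0.0319]
tool_rot: [2.221, 2.218, 0.002]
ft_force: [6.9, -0.3, -0.2]
grip_width: 0.202
t 18.3 p [ 0.4915 -0.2462  0.0319] xang 89.93 z [ 2.5e-03 -6.0e-04 -1.0e+00] F [ 6.9 -0.3 -0.2] w 17.6
phi 214.5 r 40.2 F tang(along motion) -5.8 F radial(out) -3.8
time: 18.8
position: [0.4744, -0.2461, 0.0678]
tool_rot: [2.221, 2.218, 0.002]
ft_force: [7.6, -2.5, -7.1]
grip_width: 0.195
t 18.8 p [ 0.4744 -0.2461  0.0678] xang 89.92 z [ 2.5e-03 -5.0e-04 -1.0e+00] F [ 7.6 -2.5 -7.1] w 16.9
phi 274.1 r 40.0 F tang(along motion) -6.5 F radial(out) -8.1
tool y,z per row: [[0.0021, -0.0102], [0.0047, -0.0093], [0.0069, -0.0078], [0.0087, -0.0058], [0.0099, -0.0033], [0.0104, -0.0006], [0.0102, 0.0021], [0.0093, 0.0047]]
```

```bash
python3 -m pendant '[[[0,0,0],[0,0.0031,-0.0102],0.9],[[0,0,0],[0,0.0047,-0.0093],0.9],[[0,0,0],[0,0.0069,-0.0078],0.9],[[0,0,0],[0,0.0087,-0.0058],0.9],[[0,0,0],[0,0.0099,-0.0033],0.9],[[0,0,0],[0,0.0104,-0.0006],0.9],[[0,0,0],[0,0.0102,0.0021],0.9],[[0,0,0],[0,0.0093,0.0047],0.9]]'; python3 ck.py 15 8
```

```text
time: 19.8
position: [0.5363, -0.2463, 0.0984]
tool_rot: [-2.221, -2.218, 0.001]
ft_force: [-5.5, 0.2, -0.3]
grip_width: 0.194
t 19.8 p [ 0.5363 -0.2463  0.0984] xang 89.92 z [-0.0022  0.0011 -1.    ] F [-5.5  0.2 -0.3] w 16.8
phi 33.4 r 40.1 F tang(along motion) -4.4 F radial(out) -3.3
tool y,z per row: [[0.0079, 0.0068], [0.0059, 0.0086], [0.0034, 0.0099], [0.0007, 0.0104], [-0.002, 0.0103], [-0.0046, 0.0094], [-0.0068, 0.0079], [-0.0086, 0.0059]]
```

```bash
python3 -m pendant '[[[0,0,0],[0,0.0079,0.0068],0.9],[[0,0,0],[0,0.0059,0.0086],0.9],[[0,0,0],[0,0.0034,0.0099],0.9],[[0,0,0],[0,0.0007,0.0104],0.9],[[0,0,0],[0,-0.0020,0.0103],0.9],[[0,0,0],[0,-0.0046,0.0094],0.9],[[0,0,0],[0,-0.0068,0.0079],0.9],[[0,0,0],[0,-0.0086,0.0059],0.9]]'; python3 look.py d4 250 390 190 390 270 370 200 300;  python3 ck.py 15 8
```

```text
time: 20.8
position: [0.5363, -0.2463, 0.0306]
tool_rot: [2.219, 2.217, 0.007]
ft_force: [0.6, 0.5, 6.1]
grip_width: 0.193
side scale 2.86
top scale 4.0
t 20.9 p [ 0.5348 -0.2463  0.0299] xang 89.92 z [ 4.6e-03 -2.0e-04 -1.0e+00] F [ 0.1 -0.   1.9] w 17.4
phi 149.7 r 40.6 F tang(along motion) -1.1 F radial(out) -1.5
tool y,z per row: [[-0.0096, 0.0041], [-0.0103, 0.0014], [-0.0104, -0.0013], [-0.0097, -0.0039], [-0.0083, -0.0063], [-0.0064, -0.0082], [-0.0041, -0.0096], [-0.0014, -0.0103]]
```

View pics/d4.png

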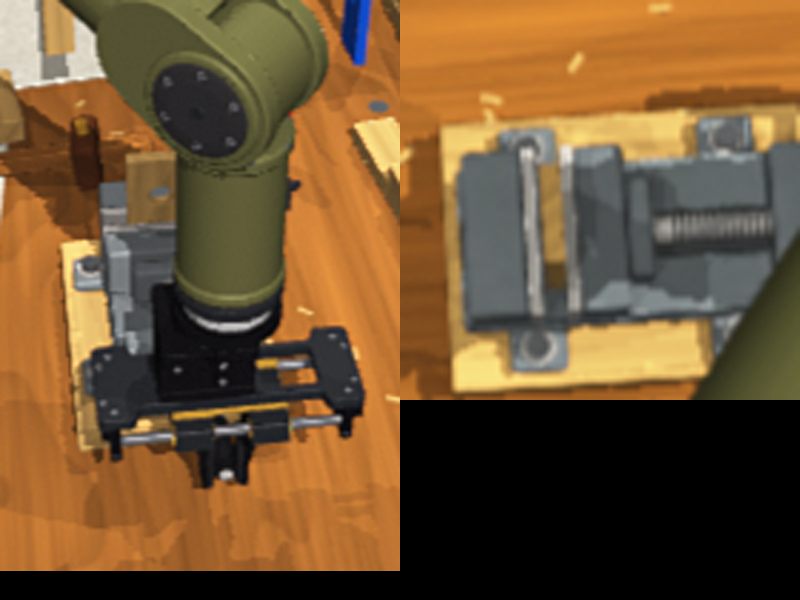

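```bash
python3 -m pendant '[[[0,0,0],[0,-0.0096,0.0041],0.9],[[0,0,0],[0,-0.0103,0.0014],0.9],[[0,0,0],[0,-0.0104,-0.0013],0.9],[[0,0,0],[0,-0.0097,-0.0039],0.9]]'; python3 ck.py 10 8
```

```text
time: 21.4
position: [0.4951, -0.2462, 0.0294]
tool_rot: [2.219, 2.217, 0.005]
ft_force: [8.5, 0.6, 3.1]
grip_width: 0.193
t 21.4 p [ 0.4951 -0.2462  0.0294] xang 89.94 z [ 0.0059 -0.001  -1.    ] F [8.5 0.6 3.1] w 16.8
phi 208.4 r 40.5 F tang(along motion) -6.0 F radial(out) -6.8
tool y,z per row: [[-0.0058, -0.0038], [-0.0051, -0.0048], [-0.0042, -0.0056], [-0.0031, -0.0062], [-0.002, -0.0067], [-0.0008, -0.0069], [0.0004, -0.007], [0.0016, -0.0068]]
```

```bash
python3 -m pendant '[[[0,0,0],[0,-0.0054,-0.0045],0.9],[[0,0,0],[0,-0.0051,-0.0048],0.9],[[0,0,0],[0,-0.0042,-0.0056],0.9],[[0,0,0],[0,-0.0031,-0.0062],0.9]]'; python3 ck.py 10 8
```

```text
time: 21.9
position: [0.4771, -0.2461, 0.05]
tool_rot: [2.219, 2.217, 0.005]
ft_force: [9.3, 0.2, -2.1]
grip_width: 0.199
t 21.9 p [ 0.4771 -0.2461  0.05  ] xang 89.94 z [ 0.0055 -0.0012 -1.    ] F [ 9.3  0.2 -2.1] w 17.3
phi 248.1 r 40.1 F tang(along motion) -5.4 F radial(out) -7.9
tool y,z per row: [[-0.002, -0.0067], [-0.0008, -0.0069], [0.0004, -0.007], [0.0016, -0.0068], [0.0027, -0.0064], [0.0038, -0.0058], [0.0048, -0.0051], [0.0056, -0.0042]]
```

```bash
python3 -m pendant '[[[0,0,0],[0,-0.0010,-0.0065],0.9],[[0,0,0],[0,-0.0004,-0.0069],0.9],[[0,0,0],[0,0.0004,-0.0070],0.9],[[0,0,0],[0,0.0016,-0.0068],0.9]]'; python3 ck.py 10 8;  python3 look.py d5 250 390 190 390 290 345 215 290
```

```text
time: 22.4
position: [0.4755, -0.246, 0.0754]
tool_rot: [2.222, 2.219, 0.0]
ft_force: [8.4, -2.2, -13.9]
grip_width: 0.199
t 22.4 p [ 0.4755 -0.246   0.0754] xang 89.92 z [ 1.2e-03 -9.0e-04 -1.0e+00] F [  8.4  -2.2 -13.9] w 17.3
phi 285.0 r 40.2 F tang(along motion) -11.2 F radial(out) -11.7
tool y,z per row: [[0.0024, -0.0066], [0.0035, -0.006], [0.0045, -0.0053], [0.0053, -0.0045], [0.006, -0.0035], [0.0066, -0.0024], [0.0069, -0.0012], [0.007, -0.0]]
side scale 2.86
top scale 7.27
```

View pics/d5.png

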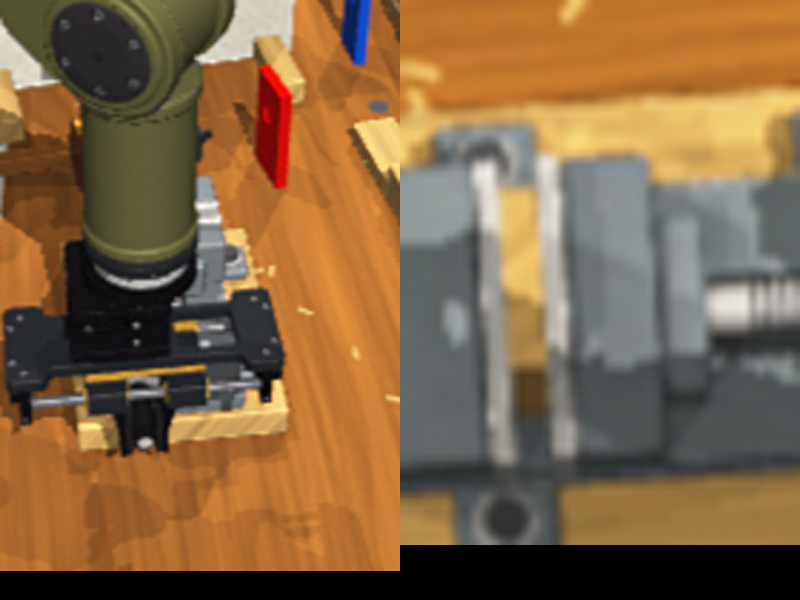

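```bash
python3 ck.py; python3 -m pendant '[[[0,0,0],[0,0,0],0.9],[[0,0,0],[0,0,0],0.9]]'; python3 ck.py
```

```text
t 22.5 p [ 0.4757 -0.246   0.0756] xang 89.93 z [ 0.0014 -0.001  -1.    ] F [ 6.9 -1.  -8. ] w 17.0
phi 285.4 r 40.1 F tang(along motion) -5.9 F radial(out) -8.8
time: 22.75
position: [0.4757, -0.2461, 0.0756]
tool_rot: [2.222, 2.219, 0.001]
ft_force: [5.8, -1.6, -6.9]
grip_width: 0.196
t 22.75 p [ 0.4757 -0.2461  0.0756] xang 89.92 z [ 1.4e-03 -9.0e-04 -1.0e+00] F [ 5.8 -1.6 -6.9] w 17.0
phi 285.3 r 40.0 F tang(along motion) -5.1 F radial(out) -7.4
```

```bash
python3 -m pendant '[[[0,0,0],[0,0.0015,-0.0020],0.9]]'; python3 ck.py 3 3; python3 -m pendant '[[[0,0,0],[0,0.0006,-0.0020],0.9]]'; python3 ck.py 3 3
```

```text
time: 22.88
position: [0.4759, -0.246, 0.0766]
tool_rot: [-2.223, -2.22, 0.002]
ft_force: [5.3, -2.4, -13.1]
grip_width: 0.196
t 22.88 p [ 0.4759 -0.246   0.0766] xang 89.91 z [-1.1e-03 -8.0e-04 -1.0e+00] F [  5.3  -2.4 -13.1] w 17.1
phi 286.8 r 40.1 F tang(along motion) -11.1 F radial(out) -8.9
tool y,z per row: [[0.0007, -0.002], [0.0008, -0.002], [0.0009, -0.0019]]
time: 23.0
position: [0.4762, -0.246, 0.0781]
tool_rot: [-2.223, -2.219, 0.003]
ft_force: [6.8, -3.0, -16.4]
grip_width: 0.197
t 23.0 p [ 0.4762 -0.246   0.0781] xang 89.9 z [-1.7e-03 -9.0e-04 -1.0e+00] F [  6.8  -3.  -16.4] w 17.1
phi 289.0 r 40.3 F tang(along motion) -13.3 F radial(out) -11.8
tool y,z per row: [[0.0007, -0.002], [0.0008, -0.0019], [0.0009, -0.0019]]
```

```bash
python3 -m pendant '[[[0,0,0],[0,0,0],0.9]]'; python3 ck.py; python3 look.py d6 250 390 190 390 290 345 215 290
```

```text
time: 23.12
position: [0.4763, -0.246, 0.0782]
tool_rot: [-2.223, -2.219, 0.003]
ft_force: [6.7, -2.5, -13.1]
grip_width: 0.198
t 23.12 p [ 0.4763 -0.246   0.0782] xang 89.91 z [-1.5e-03 -9.0e-04 -1.0e+00] F [  6.7  -2.5 -13.1] w 17.2
phi 289.1 r 40.2 F tang(along motion) -10.2 F radial(out) -10.7
side scale 2.86
top scale 7.27
```

View pics/d6.png

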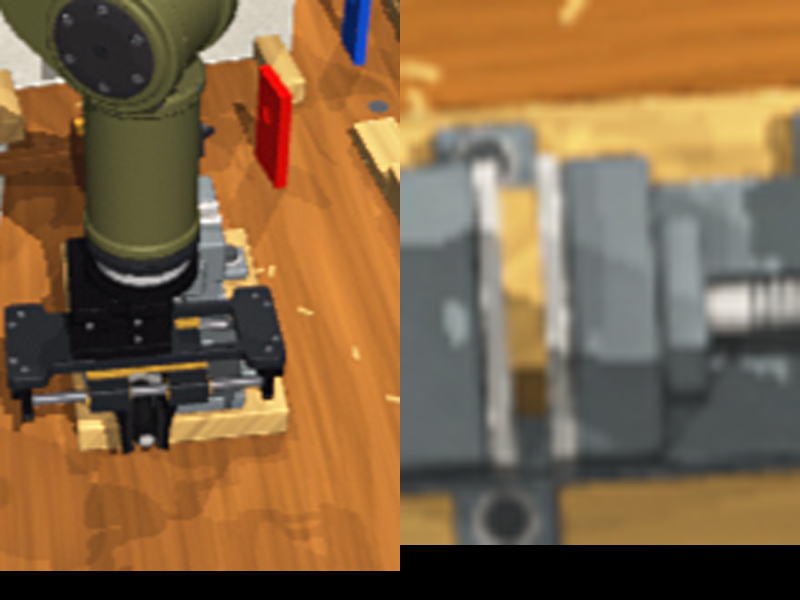

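Motion force at the grip is about 13 N with 4–6 N idle, so roughly 220–280 N at the jaw, and the jaw visibly meets the template. I'll relax, let go and retreat.

```bash
python3 -m pendant '[[[0,0,0],[0,0.0010,0.0018],0.9],[[0,0,0],[0,0,0],0.9]]'; python3 ck.py; python3 -m pendant '[[[0,0,0],[0,0,0],0.4],[[0,0,0],[0,0,0],0.1],[[0,0,0],[0,0,0],-0.1],[[0,0,0],[0,0,0],-0.1]]'; python3 ck.py; python3 -m pendant '[[[0,0,0],[0,0,-0.02],-0.1],[[0,0,0],[0,0,-0.05],-0.1],[[0,0,0],[0,0,-0.06],-0.1],[[0,0,0],[-0.05,0,-0.03],-0.1],[[0,0,0],[-0.05,-0.03,0],-0.1],[[0,0,0],[0,-0.05,0],-0.1],[[0,0,0],[0,0,0],-0.1]]'; python3 look.py e1 230 390 140 390 270 420 190 320
```

```text
time: 23.48
position: [0.4762, -0.2461, 0.0771]
tool_rot: [-2.221, -2.217, 0.004]
ft_force: [1.5, -2.4, -11.7]
grip_width: 0.196
t 23.48 p [ 0.4762 -0.2461  0.0771] xang 89.89 z [-4.e-03  3.e-04 -1.e+00] F [  1.5  -2.4 -11.7] w 17.1
phi 287.6 r 40.0 F tang(along motion) -10.7 F radial(out) -5.0
time: 23.98
position: [0.4789, -0.2462, 0.0794]
tool_rot: [2.222, 2.219, 0.001]
ft_force: [0.1, 0.2, 0.0]
grip_width: 0.519
t 23.98 p [ 0.4789 -0.2462  0.0794] xang 89.92 z [ 0.0012  0.     -1.    ] F [0.1 0.2 0. ] w 45.1
phi 292.2 r 38.2 F tang(along motion) 0.1 F radial(out) -0.0
time: 24.85
position: [0.3944, -0.348, 0.239]
tool_rot: [-2.229, -2.212, -0.003]
ft_force: [0.1, 0.9, 0.8]
grip_width: 0.549
side scale 2.4
top scale 2.67
```

View pics/e1.png

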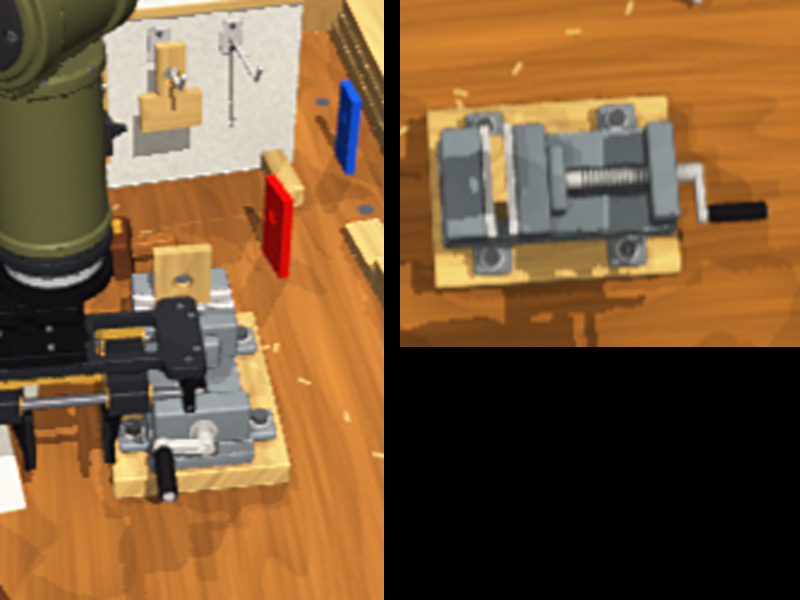

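```bash
python3 - <<'E'
from h import *
for nm in ("top_e1.npz","side_e1.npz"):
    d=load(nm); c=cloud(d); (u0,u1,v0,v1)=(380,425,255,290) if nm[0]=="t" else (290,306,318,350)
    if nm[0]=="t": u0,u1,v0,v1=378,418,262,276
    g=(d["color"][v0:v1,u0:u1].max(-1)<60); q=c[v0:v1,u0:u1][g]; q=q[(q[:,2]>.05)&(q[:,2]<.12)]
    print(nm,len(q),np.median(q,0).round(4),np.percentile(q[:,1],[2,98]).round(4))
for a,b in (("top_d6.npz",1),("top_e1.npz",2)):
    d=load(a); crop(d,293,323,228,288,10,f"pics/g{b}.png")
x=cv2.imread("pics/g1.png"); y=cv2.imread("pics/g2.png"); cv2.imwrite("pics/g.png",np.hstack([x,y]))
E
```

```text
top_e1.npz 131 [ 0.4722 -0.2328  0.0922] [-0.2561 -0.2076]
side_e1.npz 147 [ 0.4732 -0.2338  0.0915] [-0.258 -0.208]
```

View pics/g.png

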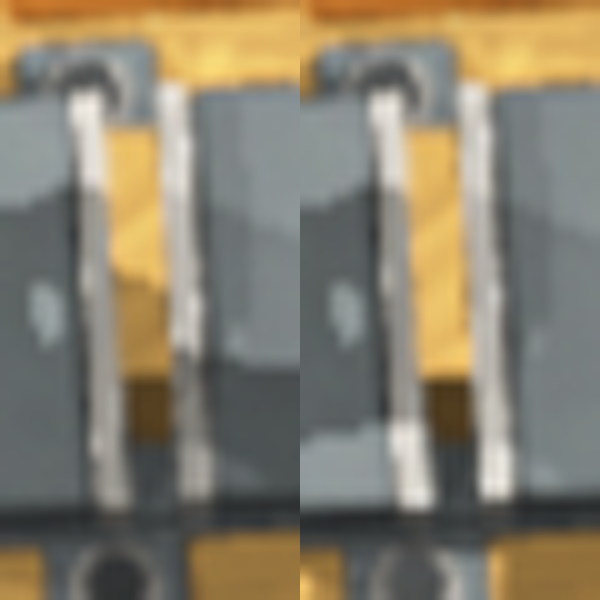

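```bash
python3 - <<'E'
from h import *
ims=[]
for a in ("side_d5.npz","side_d6.npz","side_e1.npz"):
    d=load(a); ims.append(cv2.resize(d["color"][320:355,288:314,::-1],None,fx=10,fy=10,interpolation=cv2.INTER_CUBIC))
cv2.imwrite("pics/g3.png",np.hstack(ims))
d=load("side_e1.npz")
for phi in (275,280,285,289): 
    a=np.radians(phi); print(phi,proj(d,[(.5143+.04*np.sin(a),-.263,.08+.04*np.cos(a))])-[288,320])
E
```

```text
275 [[12.12253894 28.74026318]]
280 [[12.32893535 27.59768107]]
285 [[12.68067631 26.4541645 ]]
289 [[13.06545406 25.54470805]]
```

View pics/g3.png

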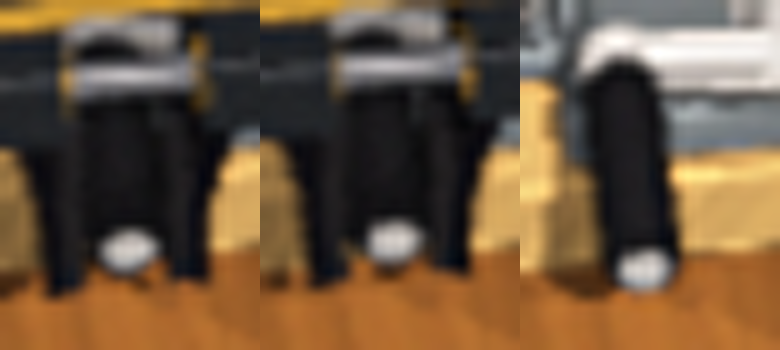

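The crank sprang back about 12° on release (grip end went from row 24.1 to 26.8 in the crop), so I'll re-grip and measure what it now takes to turn.

```bash
python3 -m pendant '[[[0,0,0],[0.05,0.04,0],-0.1],[[0,0,0],[0.052,0.0395,0],-0.1],[[0,0,0],[0,0,-0.005],-0.1],[[0,0,0],[0,0,0.06],-0.1],[[0,0,0],[0,0,0.04],-0.1],[[0,0,0],[0,0,0],-0.1],[[0,0,0],[0,0,0],-0.1]]' 40; python3 st.py '[0.4743,-0.246,0.069]'
```

```text
time: 25.82
position: [0.4765, -0.2482, 0.1455]
tool_rot: [2.221, 2.219, 0.001]
ft_force: [1.2, -0.4, 0.6]
grip_width: 0.546
t 25.82 p [ 0.4765 -0.2482  0.1455] xang 89.94 z [ 0.002  -0.0011 -1.    ] F [ 1.2 -0.4  0.6] w 47.5
shift in tool axes mm [ 2.2 -2.4 76.5]
```

```bash
python3 -m pendant '[[[0,0,0],[0.002,-0.0024,0.04],-0.1],[[0,0,0],[0,0,0.03],-0.1],[[0,0,0],[0,0,0.006],-0.1],[[0,0,0],[0,0,0],-0.1],[[0,0,0],[0,0,0],-0.1]]' 40; python3 st.py '[0.4743,-0.246,0.069]'; python3 -m pendant '[[[0,0,0],[0,0,0],0.4],[[0,0,0],[0,0,0],0.9],[[0,0,0],[0,0,0],0.9],[[0,0,0],[0,0,0],0.9]]'; python3 ck.py; python3 look.py f1 288 314 320 355 293 323 228 288
```

```text
time: 26.45
position: [0.4743, -0.2462, 0.0697]
tool_rot: [2.221, 2.218, 0.003]
ft_force: [0.3, 0.5, -0.0]
grip_width: 0.547
t 26.45 p [ 0.4743 -0.2462  0.0697] xang 89.92 z [ 3.2e-03 -7.0e-04 -1.0e+00] F [ 0.3  0.5 -0. ] w 47.6
shift in tool axes mm [ 0.2 -0.   0.7]
time: 26.95
position: [0.4748, -0.2456, 0.0684]
tool_rot: [2.221, 2.218, 0.003]
ft_force: [2.1, -0.8, -3.2]
grip_width: 0.195
t 26.95 p [ 0.4748 -0.2456  0.0684] xang 89.93 z [ 3.9e-03 -8.0e-04 -1.0e+00] F [ 2.1 -0.8 -3.2] w 17.0
phi 274.9 r 39.7 F tang(along motion) -3.0 F radial(out) -2.4
side scale 15.38
top scale 10.0
```

View pics/f1.png

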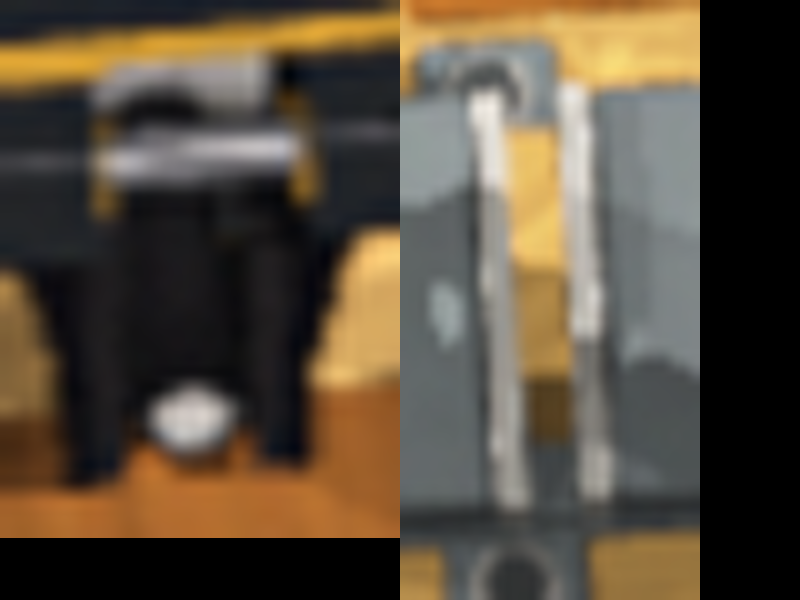

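```bash
python3 -m pendant '[[[0,0,0],[0,0.0004,-0.001],0.9]]' >/dev/null; python3 ck.py|tail -1; python3 -m pendant '[[[0,0,0],[0,0.0002,-0.001],0.9]]' >/dev/null; python3 ck.py|tail -1; python3 -m pendant '[[[0,0,0],[0,0.0002,-0.001],0.9]]' >/dev/null; python3 ck.py|tail -1; python3 -m pendant '[[[0,0,0],[0,0.0002,-0.001],0.9]]' >/dev/null; python3 ck.py|tail -1
```

```text
phi 275.5 r 39.9 F tang(along motion) -6.3 F radial(out) -6.6
phi 276.5 r 40.0 F tang(along motion) -7.1 F radial(out) -6.8
phi 277.7 r 40.0 F tang(along motion) -7.4 F radial(out) -7.5
phi 278.9 r 40.0 F tang(along motion) -8.6 F radial(out) -8.8
```

```bash
python3 -m pendant '[[[0,0,0],[0,0.0006,-0.001],0.9]]' >/dev/null; python3 ck.py|tail -1; python3 -m pendant '[[[0,0,0],[0,0.0005,-0.001],0.9]]' >/dev/null; python3 ck.py|tail -1; python3 -m pendant '[[[0,0,0],[0,0.0004,-0.001],0.9]]' >/dev/null; python3 ck.py|tail -1; python3 -m pendant '[[[0,0,0],[0,0.0003,-0.001],0.9]]' >/dev/null; python3 ck.py|tail -1;  python3 -m pendant '[[[0,0,0],[0,0,0],0.9],[[0,0,0],[0,0,0],0.9]]' >/dev/null; python3 ck.py|tail -1
```

```text
phi 280.0 r 40.0 F tang(along motion) -8.0 F radial(out) -7.0
phi 281.2 r 40.0 F tang(along motion) -9.3 F radial(out) -7.3
phi 282.3 r 40.1 F tang(along motion) -10.3 F radial(out) -6.9
phi 283.5 r 40.1 F tang(along motion) -10.0 F radial(out) -8.5
phi 283.6 r 40.1 F tang(along motion) -9.9 F radial(out) -8.4
```

```bash
python3 -m pendant '[[[0,0,0],[0,0.0008,0.0006],0.9],[[0,0,0],[0,0,0],0.9]]' >/dev/null; python3 ck.py|tail -1; python3 -m pendant '[[[0,0,0],[0,0,0.0006],0.9],[[0,0,0],[0,0,0],0.9]]' >/dev/null; python3 ck.py|tail -1; python3 -m pendant '[[[0,0,0],[0,0,0.0006],0.9],[[0,0,0],[0,0,0],0.9]]' >/dev/null; python3 ck.py|tail -1
```

```text
phi 283.5 r 39.9 F tang(along motion) -8.4 F radial(out) -4.4
phi 283.5 r 39.8 F tang(along motion) -7.7 F radial(out) -1.3
phi 283.2 r 39.6 F tang(along motion) -5.2 F radial(out) 1.0
```

```bash
python3 -m pendant '[[[0,0,0],[0,-0.0002,0.0006],0.9],[[0,0,0],[0,0,0],0.9]]' >/dev/null; python3 ck.py|tail -1; python3 -m pendant '[[[0,0,0],[0,-0.0002,0.0006],0.9],[[0,0,0],[0,0,0],0.9]]' >/dev/null; python3 ck.py|tail -1; python3 -m pendant '[[[0,0,0],[0,0,0.0004],0.9],[[0,0,0],[0,0,0],0.9]]' >/dev/null; python3 ck.py|tail -1; python3 look.py f2 288 314 320 355 293 323 228 288; python3 -m pendant '[[[0,0,0],[0,0,0],0.7],[[0,0,0],[0,0,0],0.3],[[0,0,0],[0,0,0],-0.1],[[0,0,0],[0,0,0],-0.1]]' 10; python3 look.py f3 288 314 320 355 293 323 228 288
python3 - <<'E'
import cv2,numpy as np
cv2.imwrite("pics/f23.png",np.hstack([cv2.imread(f"pics/f{i}.png")[:,:400] for i in (2,3)]))
E
```

```text
phi 282.4 r 39.5 F tang(along motion) -4.6 F radial(out) 2.1
phi 281.4 r 39.4 F tang(along motion) -3.3 F radial(out) 2.5
phi 280.8 r 39.4 F tang(along motion) -2.6 F radial(out) 5.3
side scale 15.38
top scale 10.0
time: 30.4
position: [0.4778, -0.2455, 0.0733]
tool_rot: [2.22, 2.219, 0.003]
ft_force: [-0.1, -0.2, 0.4]
grip_width: 0.459
side scale 15.38
top scale 10.0
```

View pics/f23.png

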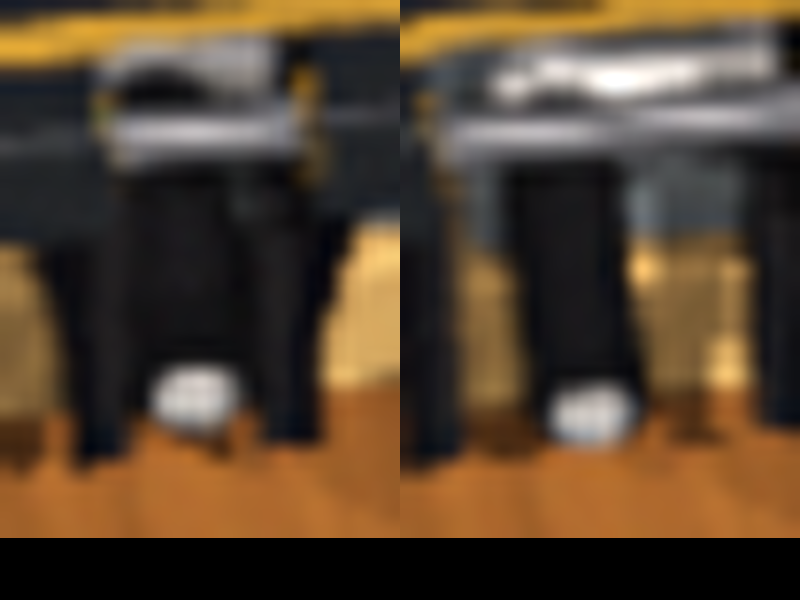

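The crank settles back to about 275° again. It still takes about 7 N to move, so it is holding at roughly 70–100 N. For more margin I'll re-tighten, ease the tool back to zero force while still gripping, then release.

```bash
python3 -m pendant '[[[0,0,0],[0,-0.003,0.004],-0.1],[[0,0,0],[0,0,0],-0.1],[[0,0,0],[0,0,0],0.4],[[0,0,0],[0,0,0],0.9],[[0,0,0],[0,0,0],0.9],[[0,0,0],[0,0,0],0.9]]' 40 >/dev/null; python3 ck.py; python3 -m pendant '[[[0,0,0],[0,0.0003,-0.0015],0.9],[[0,0,0],[0,0.0003,-0.0015],0.9],[[0,0,0],[0,0.0003,-0.0015],0.9]]'>/dev/null; python3 ck.py|tail -1;  python3 -m pendant '[[[0,0,0],[0,0.0005,-0.0012],0.9],[[0,0,0],[0,0.0005,-0.0012],0.9],[[0,0,0],[0,0.0005,-0.0012],0.9]]'>/dev/null; python3 ck.py|tail -1
```

```text
t 31.25 p [ 0.4748 -0.2457  0.0689] xang 89.92 z [ 3.5e-03 -7.0e-04 -1.0e+00] F [ 1.5 -1.  -2.2] w 17.0
phi 275.7 r 39.7 F tang(along motion) -2.1 F radial(out) -1.7
phi 280.6 r 40.1 F tang(along motion) -8.3 F radial(out) -7.3
phi 284.9 r 40.2 F tang(along motion) -10.2 F radial(out) -8.7
```

```bash
for k in 1 2; do :; done; python3 -m pendant '[[[0,0,0],[0,0.0008,0.0008],0.9],[[0,0,0],[0,0.0004,0.0008],0.9],[[0,0,0],[0,0,0.0008],0.9],[[0,0,0],[0,0,0],0.9]]' >/dev/null; python3 ck.py|tail -1; python3 -m pendant '[[[0,0,0],[0,-0.0002,0.0008],0.9],[[0,0,0],[0,-0.0002,0.0008],0.9],[[0,0,0],[0,0,0],0.9]]' >/dev/null; python3 ck.py|tail -1; python3 -m pendant '[[[0,0,0],[0,-0.0003,0.0008],0.9],[[0,0,0],[0,-0.0002,0.0004],0.9],[[0,0,0],[0,0,0],0.9],[[0,0,0],[0,0,0],0.9]]' >/dev/null; python3 ck.py|tail -1
```

```text
phi 282.9 r 39.7 F tang(along motion) -4.1 F radial(out) 1.0
phi 280.8 r 39.5 F tang(along motion) -2.8 F radial(out) 2.9
phi 279.2 r 39.5 F tang(along motion) -2.0 F radial(out) 5.8
```

```bash
python3 -m pendant '[[[0,0,0],[0,-0.0008,0.0006],0.9],[[0,0,0],[0,-0.0002,0.0005],0.9],[[0,0,0],[0,0,0],0.9],[[0,0,0],[0,0,0],0.9]]' >/dev/null; python3 ck.py|tail -1; python3 -m pendant '[[[0,0,0],[0,-0.0001,0.0006],0.9],[[0,0,0],[0,0,0.0004],0.9],[[0,0,0],[0,0,0],0.9],[[0,0,0],[0,0,0],0.9]]' >/dev/null; python3 ck.py|tail -1
```

```text
phi 277.9 r 39.5 F tang(along motion) -0.6 F radial(out) 3.1
phi 276.4 r 39.6 F tang(along motion) -0.4 F radial(out) 2.3
```

Force is now near zero at φ ≈ 276.5°, so I'll release and retreat.

```bash
python3 -m pendant '[[[0,0,0],[0,0,0],0.75],[[0,0,0],[0,0,0],0.5],[[0,0,0],[0,0,0],0.2],[[0,0,0],[0,0,0],-0.1],[[0,0,0],[0,0,0],-0.1]]' 5 | tail -2; python3 -m pendant '[[[0,0,0],[0,0,-0.02],-0.1],[[0,0,0],[0,0,-0.05],-0.1],[[0,0,0],[0,0,-0.06],-0.1],[[0,0,0],[-0.05,-0.03,-0.03],-0.1],[[0,0,0],[-0.05,-0.05,0],-0.1],[[0,0,0],[0,-0.06,0],-0.1],[[0,0,0],[0,-0.06,0],-0.1],[[0,0,0],[0,0,0],-0.1]]'; python3 look.py h1 250 380 190 390 270 420 190 320; python3 - <<'E'
from h import *
import sys
d=load("side_h1.npz"); im=cv2.resize(d["color"][:,:,::-1],None,fx=1.25,fy=1.25); cv2.imwrite("pics/h1full.png",im)
c=cloud(d); g=(d["color"][318:350,290:306].max(-1)<60); q=c[318:350,290:306][g]; q=q[(q[:,2]>.05)&(q[:,2]<.12)]; print(np.median(q,0))
E
python3 m5.py side_h1.npz 300 315 244 262
```

```text
ft_force: [-0.3, -1.0, -0.0]
grip_width: 0.495
time: 36.0
position: [0.2783, -0.338, 0.2284]
tool_rot: [2.228, 2.213, 0.011]
ft_force: [-0.1, 0.2, 0.2]
grip_width: 0.548
side scale 3.0
top scale 2.67
[ 0.47334261 -0.23356924  0.09171997]
plane c [ 0.5177 -0.0241  0.1488] n [0.0082 0.9998 0.0187] 0.83 x range 0.4997 0.534 zmin/max 0.1186 0.173 tilt(top toward +y) deg -1.1
```

View pics/h1.png

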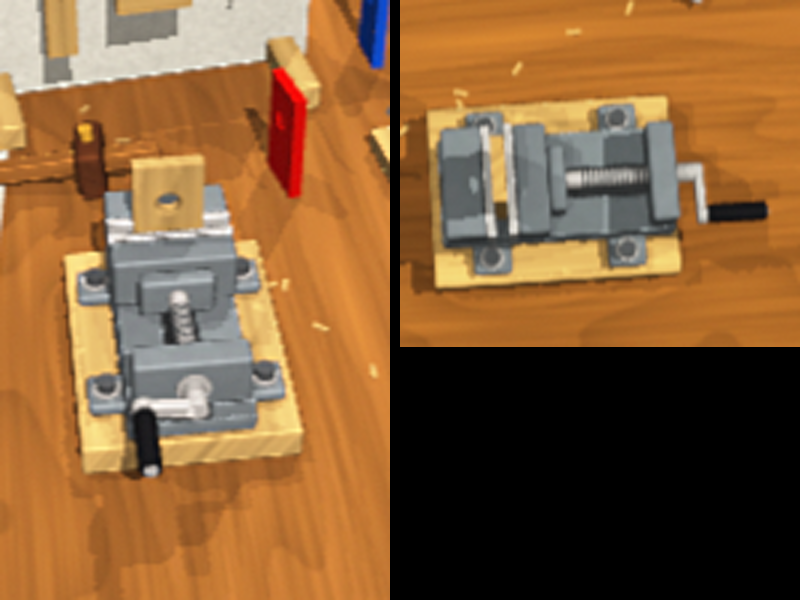

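View pics/h1full.png

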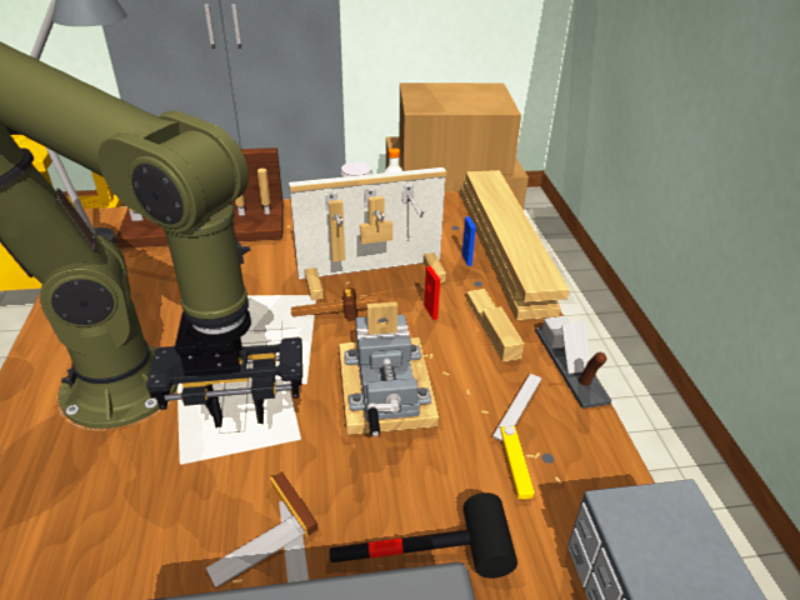

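The template stands upright, clamped between the jaws (full view (382,318)). The slat (337,235) and tee (377,222) still hang, everything else is unmoved, and the robot is clear. Handing in.

```bash
python3 -c "
from bench import order
print(order.close_job())"
```

```text
the job is handed in; nothing more can be done
None
```

I took the broad template off the right-hand peg and stood it hole end up on the vise bed between the jaws. I then closed the jaw on it with the crank, let go and handed in at 36 s.

- **Off the peg:** I leaned it back 28° and raised it along the tip. The forces stayed within the noise, at most about 1.5 N.
- **Clamping:** Turning the crank peaked at about 13 N, which I put at about 220–280 N at the jaw. When I let go, the crank sprang back about 12°. I re-gripped it and it took about 7 N to turn, so some 70–100 N was still held. I then re-tightened to about 10 N, eased back to zero force and let go. I did not measure the force again after that. The hold is probably about 100 N, near the lower end of firm.
- **Last pictures:** The template is upright (within about 1°) between the jaws. The slat and tee are still hanging, the other things look unmoved, and the robot touches nothing.
- **Disagreements:** Depth readings and picture measurements differed by 2–4 mm at the rack. My estimates of the starting jaw gap ranged from 23 to 27 mm.

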